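Set up the serving carousel and masher caddy

TASK

Lay out the canteen's serving corner: stand every rectangular tub on a rectangular mark of the turntable, lined up with the mark, and every round jar on a round mark, without letting the turntable turn away from where it stands. Stand each wooden masher upright in a well of the aluminium caddy, head down; some pieces may be missing today, and the other things on the table stay where they are. Any order will do.

Things in the scene. Friction and masses are not known exactly. Their poses are not given: they have to be found in the camera images.
- tub0_mid (a point): Centre (half-way up) of a rectangular white plastic tub with a grey lid, loose, upright, closed: 70 mm (its x) by 50 mm (its y) by 90 mm high, 0.25 kg. z is up.
- tub1_mid (a point): Centre (half-way up) of a rectangular white plastic tub with a grey lid, loose, upright, closed: 70 mm (its x) by 50 mm (its y) by 90 mm high, 0.25 kg. z is up.
- jar0_mid (a point): Centre (half-way up) of a round amber jar with a steel lid, loose, upright, closed: 60 mm diameter, 90 mm high, 0.28 kg. z is up.
- jar1_mid (a point): Centre (half-way up) of a round amber jar with a steel lid, loose, upright, closed: 60 mm diameter, 90 mm high, 0.28 kg. z is up.
- masher0_handle (a point): Point on the handle axis of a loose wooden masher, 190 mm long, 0.14 kg: head 36x36x70 mm, handle 16x16x120 mm. x points along it to the head, which begins 50 mm from here and ends (flat) at 120 mm; the handle's free end is 70 mm the other way. Starts lying on its head, handle level, its axis 18 mm above the table. Centre of mass about 15 mm inside the head.
- masher1_handle (a point): Point on the handle axis of a loose wooden masher, 190 mm long, 0.14 kg: head 36x36x70 mm, handle 16x16x120 mm. x points along it to the head, which begins 50 mm from here and ends (flat) at 120 mm; the handle's free end is 70 mm the other way. Starts lying on its head, handle level, its axis 18 mm above the table. Centre of mass about 15 mm inside the head.
- masher2_handle (a point): Point on the handle axis of a loose wooden masher, 190 mm long, 0.14 kg: head 36x36x70 mm, handle 16x16x120 mm. x points along it to the head, which begins 50 mm from here and ends (flat) at 120 mm; the handle's free end is 70 mm the other way. Starts lying on its head, handle level, its axis 18 mm above the table. Centre of mass about 15 mm inside the head.
- rect_mark0 (a point): Centre of a rectangular mark (78 x 58 mm, dark grey with a black border) on top of the turntable, 80 mm from its axis; x is the mark's long direction, which is radial; it turns with the turntable.
- round_mark0 (a point): Centre of a round mark (68 mm diameter, dark grey with a black border) on top of the turntable, 80 mm from its axis; it turns with the turntable.
- rect_mark1 (a point): Centre of a rectangular mark (78 x 58 mm, dark grey with a black border) on top of the turntable, 80 mm from its axis; x is the mark's long direction, which is radial; it turns with the turntable.
- round_mark1 (a point): Centre of a round mark (68 mm diameter, dark grey with a black border) on top of the turntable, 80 mm from its axis; it turns with the turntable.
- rim_point (a point): Point on the turntable's top, 120 mm from its axis in the direction of rect_mark0: shows how far the turntable has turned.
- turntable (a joint): Angle of the turntable (rad, counter-clockwise from above). A plywood disc of 250 mm diameter, top 30 mm above the table, with a steel knob (20 mm wide, 22 mm high) in the middle; it turns almost without friction, so a small sideways push spins it. Starts at any angle.
- well0 (a point): Centre of the mouth of one of the three wells, in a row, of a fixed open-topped aluminium caddy, 80 mm above the table. The caddy measures 190 (x, along the row) x 66 (y) x 80 mm, walls and dividers 4 mm, floor 4 mm thick; each well is 58 x 58 mm inside.
- well1 (a point): Centre of the mouth of one of the three wells, in a row, of a fixed open-topped aluminium caddy, 80 mm above the table. The caddy measures 190 (x, along the row) x 66 (y) x 80 mm, walls and dividers 4 mm, floor 4 mm thick; each well is 58 x 58 mm inside.
- well2 (a point): Centre of the mouth of one of the three wells, in a row, of a fixed open-topped aluminium caddy, 80 mm above the table. The caddy measures 190 (x, along the row) x 66 (y) x 80 mm, walls and dividers 4 mm, floor 4 mm thick; each well is 58 x 58 mm inside.
- shaker_a: Bystander, loose, not part of the job: steel salt shaker, 38 mm diameter, 75 mm high; origin at the centre of its underside.
- shaker_b: Bystander, loose, not part of the job: steel pepper shaker, 38 mm diameter, 75 mm high; origin at the centre of its underside.
- sponge: Bystander, loose, not part of the job: yellow sponge block, 100 x 65 x 30 mm; origin at the centre of its underside.
- board: Bystander, loose, not part of the job: small wooden board, 170 x 120 x 15 mm; origin at the centre of its underside.
- lid: Bystander, loose, not part of the job: steel lid, 80 mm diameter, 12 mm high; origin at the centre of its underside.
- block: Bystander, loose, not part of the job: cardboard packet, 110 x 60 x 50 mm; origin at the centre of its underside.
There are look-alikes about, which are no part of the job. What is shaped like the part that bears masher1_handle but purple is not meant.

How it is judged:
At the end, for the whole second after the job is handed in: Tubs and jars present stand upright on marks of their shape, centres within 18 mm, tubs within 12 degrees of the mark's length; mashers present stand head down on a well's floor within 24 degrees of upright; the turntable is within 15 degrees of its start (rim point 31 mm) (height (world z) of tub0_mid between 0.067 and 0.085 m and angle between each of tub0_mid, tub1_mid, jar0_mid, jar1_mid's own z axis and vertical below 0.15 rad and angle between the x axis of each of tub0_mid, tub1_mid and the x axis of rect_mark0, either way round below 0.22 rad and (horizontal distance between tub0_mid and rect_mark0 below 0.018 m or horizontal distance between tub0_mid and rect_mark1 below 0.018 m) and height (world z) of tub1_mid between 0.067 and 0.085 m and (horizontal distance between tub1_mid and rect_mark0 below 0.018 m or horizontal distance between tub1_mid and rect_mark1 below 0.018 m) and height (world z) of jar0_mid between 0.067 and 0.085 m and (horizontal distance between jar0_mid and round_mark0 below 0.018 m or horizontal distance between jar0_mid and round_mark1 below 0.018 m) and height (world z) of jar1_mid between 0.067 and 0.085 m and (horizontal distance between jar1_mid and round_mark0 below 0.018 m or horizontal distance between jar1_mid and round_mark1 below 0.018 m) and angle between each of masher0_handle, masher1_handle, masher2_handle's own x axis and vertical above 2.72159 rad and height (world z) of masher0_handle between 0.1 and 0.14 m and (horizontal distance between masher0_handle and well0 below 0.045 m or horizontal distance between masher0_handle and well1 below 0.045 m or horizontal distance between masher0_handle and well2 below 0.045 m) and height (world z) of masher1_handle between 0.1 and 0.14 m and (horizontal distance between masher1_handle and well0 below 0.045 m or horizontal distance between masher1_handle and well1 below 0.045 m or horizontal distance between masher1_handle and well2 below 0.045 m) and height (world z) of masher2_handle between 0.1 and 0.14 m and (horizontal distance between masher2_handle and well0 below 0.045 m or horizontal distance between masher2_handle and well1 below 0.045 m or horizontal distance between masher2_handle and well2 below 0.045 m) and distance of rim_point from where it was at the start of the episode below 0.031 m); the robot touches nothing.
It fails at once if the turntable is turned by more than about 25 degrees from where it stood (distance of rim_point from where it was at the start of the episode above 0.052 m).
It fails at once if a bystander (shaker, sponge, board, lid or packet) is moved by more than 4 cm (distance of any of shaker_a, shaker_b, sponge, board, lid, block from where it was at the start of the episode above 0.04 m).
Of tub0, tub1, jar0, jar1 only 3 to 4 are there at a start; the rules pass over those that are not, and their reading is None.
Of masher0, masher1, masher2 only 2 to 3 are there at a start; the rules pass over those that are not, and their reading is None.
At some moment in a run one of masher0, masher1, masher2 may be knocked a few centimetres aside while the robot is not near it.
Once in a run the grip may slacken for a moment while it holds something.
It also fails if it takes over 210 s, if anything falls off the work surface, if the arm or the gripper's body presses on something with over 40 N, if the wrist force passes 120 N, or if a joint passes its speed limit or range.

ROBOT

A 6-joint arm with a two-finger parallel gripper is mounted at the origin on the work surface. World frame = base frame: x ahead of the robot, y to its left, z up, the work surface at z = 0. Lengths are in m, angles in rad, forces in N, time in s.
With the tool pointing down it reaches from about 0.3 to 0.875 m from the base axis. Payload 6.4 kg.
Tool frame: the origin (TCP) lies at the very end of the fingers, on their centre line; the grasp point (between the pads) lies 19 mm behind it; z points along the fingers, y is the direction in which the jaws open and shut (so a half turn about z gives the same grasp; the last joint's range is limited). The gripper opens to 88 mm and grips with 3 to 60 N. Pads are 18 mm wide; open, the fingers measure 123 mm over their backs; the gripper's body (75 mm by 187 mm) begins 45 mm behind the grasp point.
Start: joints at [-1.489, 0.181, 1.607, -0, 1.354, -0.206], TCP at [0.163, -0.551, 0.239] pointing down, gripper open.
Joint ranges: [-2.99, 2.99], [-0.89, 2.07], [0.3, 2.58], [-1.14, 4.28], [0, 2.63], [-3.12, 3.12]. Speed limits (rad/s): [2.57, 2.57, 3.01, 3.14, 3.14, 3.14].

INTERFACE

Orientations are given as a rotation vector (axis times angle).
In Python, from plant import sensors, optics, env gives the robot as it stands.
- The arm moves only by the tool jog_arm, never from a script. Its arguments are lists of equal length, an entry for each row: "rot": the turn, a rotation vector about the tool's x, y, z in degrees, a list of three; "xyz": the shift along the tool's x, y, z in m, a list of three; "grip": the closure, from -1 (fully open) to 1 (shut), so that 0 is half open. A call has exactly 5 rows; each row is the pose to reach, as a shift and turn from the pose commanded when the call began, along the tool's axes at that moment; what a row does not reach only later rows make up. A row lasts 1/10 s, in which the tool goes at most 50 mm and 8.59 degrees, less where a joint would pass 70% of its speed; a pose out of reach is approached as far as the arm can. A call with a gripper value outside its range is refused whole. The fingers move at their own pace and stop on an object; "newtons" is the grip in N (left out, the last holds). Time passes only in rows, so rows that repeat a pose let the fingers close, or fill a call up. It gives the time, the measured TCP pose, the force and the opening at its end, in the units of the state.
- sensors.observe(): the state, without advancing time (a new reading comes with each control period).
- optics.get_image(name): name is "scene" or "top" or "wrist"; returns (picture, depth): 420x560x3 uint8, red, green, blue; 420x560 float32, m along the optical axis (not along the pixel's ray), 0 where there is no reading.
- optics.camera_model(name): a dict with "K" (3x3 intrinsics, pixels), "distortion" ([k1, k2, p1, p2, k3] as OpenCV has them; the pictures are not rectified), "rvec" (rotation vector, rad) and "tvec" (3), from world to camera coordinates, as OpenCV has them. Camera axes: x right, y down, z forward; pixel columns grow to the right and rows downward; lengths in m; the calibration is good to about 2 mm. A picture is of the moment at which its call begins: read the wrist's pose just before it. camera_model takes no time and is no camera call; for the wrist camera it gives the pose at the moment of the call.
- env.hand_in(): hands the job in, once; it reports no verdict.
The state is a dict: "clock": time; "q": joint angles; "qd": joint speeds; "joint_torque": joint torques, N m; "tool_pos": TCP position; "ee_rot": TCP orientation; "wrist_force": force on the tool from outside, world axes, zero at the start; "torque": the same for the moment, N m; "opening": finger opening in m.
Only numpy, scipy, OpenCV 4.12 (cv2) and the standard library are available. Lean on these libraries where they do the work, as an engineer would, in place of code of your own. Each camera call takes 0.05 s, during which the arm holds its last target.

## Working session

There is one attempt and no reset: what is moved stays moved. The work goes in short steps, Python scripts to look and compute and a tool call to move; the robot and the scene stay as the last step left them, time stands still between calls to the robot, and variables do not carry over. Pictures are saved under pics/ and viewed, and the job is handed in when it is done.

Besides the shell and the picture viewer there is one more tool, called after ">>>" as name(argument=value, ...), one argument or row to a line, values as JSON. jog_arm: Moves the arm, as the interface text tells. Its arguments: {"type":"object","properties":{"rot":{"type":"array","items":{"type":"array","items":{"type":"number"}}},"xyz":{"type":"array","items":{"type":"array","items":{"type":"number"}}},"grip":{"type":"array","items":{"type":"number"}},"newtons":{"type":"number"}},"required":["rot","xyz","grip"]}

```bash
mkdir -p pics; ls
cat > h.py <<'E'
import numpy as np, cv2
from plant import sensors, optics, env
from scipy.spatial.transform import Rotation as R
def snap(n,f):
    im,d=optics.get_image(n); cv2.imwrite(f'pics/{f}.png',im[:,:,::-1]); np.savez(f'pics/{f}.npz',im=im,d=d,**{k:np.array(v) for k,v in optics.camera_model(n).items()}); return im,d
def load(f):
    return np.load(f'pics/{f}.npz')
def cast(c,uv,z):
    uv=np.array(uv,float).reshape(-1,1,2)
    p=cv2.undistortPoints(uv,c['K'],c['distortion']).reshape(-1,2)
    Rm,_=cv2.Rodrigues(c['rvec']); t=np.array(c['tvec']).reshape(3)
    C=-Rm.T@t; d=np.c_[p,np.ones(len(p))]@Rm
    z=np.broadcast_to(z,len(p))
    return C+d*((z-C[2])/d[:,2])[:,None]
def cloud(c):
    d=c['d']; h,w=d.shape
    u,v=np.meshgrid(np.arange(w),np.arange(h))
    p=cv2.undistortPoints(np.c_[u.ravel(),v.ravel()].astype(float).reshape(-1,1,2),c['K'],c['distortion']).reshape(-1,2)
    X=np.c_[p,np.ones(len(p))]*d.reshape(-1,1)
    Rm,_=cv2.Rodrigues(c['rvec']); t=np.array(c['tvec']).reshape(3)
    W=(X-t)@Rm; W[d.ravel()==0]=np.nan
    return W.reshape(h,w,3)
E
python3 - <<'E'
from h import *
s=sensors.observe(); print(s)
for n in ['scene','top','wrist']:
    snap(n,n+'0'); c=load(n+'0'); print(n,c['K'].tolist(),c['distortion'],c['rvec'],c['tvec'])
E
```

```text
pics
{'clock': 0.0, 'q': array([-1.48929759e+00,  1.81491041e-01,  1.60796373e+00, -3.41575574e-05,
        1.35383668e+00, -2.06302262e-01]), 'qd': array([2.03284706e-03, 8.26062061e-05, 1.66337261e-04, 5.69147162e-04,
       1.22320042e-03, 3.14812956e-04]), 'joint_torque': array([-7.14498965e-04, -4.33868551e+01, -3.41846752e+01,  7.02586840e-02,
        3.86407902e-02, -1.07734631e-04]), 'tool_pos': array([ 0.16317199, -0.55081175,  0.23785967]), 'ee_rot': array([-3.10744002e+00, -4.50286168e-01, -1.14062682e-04]), 'wrist_force': array([-0.55542804,  0.30210351,  0.33298333]), 'torque': array([-0.00020338,  0.0189588 ,  0.00993794]), 'opening': 0.08782390701615687}
scene [[387.7317186534324, 0.0, 277.1194264418029], [0.0, 387.7317186534324, 209.6199503215984], [0.0, 0.0, 1.0]] [-0.0675501  0.         0.         0.         0.       ] [ 1.24651249  2.01364041 -1.09270832] [ 0.23669368 -0.16714939  1.40709849]
top [[393.63514674501613, 0.0, 273.57360805464504], [0.0, 393.63514674501613, 202.93237142415035], [0.0, 0.0, 1.0]] [-0.02362914  0.          0.          0.          0.        ] [ 2.1312751  -2.16598979  0.14668643] [-0.00934444  0.53155169  0.92415693]
wrist [[374.4045835168861, 0.0, 272.84904451335416], [0.0, 374.4045835168861, 206.60726337010666], [0.0, 0.0, 1.0]] [-0.01385359  0.          0.          0.          0.        ] [-2.30207245  1.72236026  0.27570407] [-0.57385366 -0.04273422  0.39173934]
```

View pics/scene0.png

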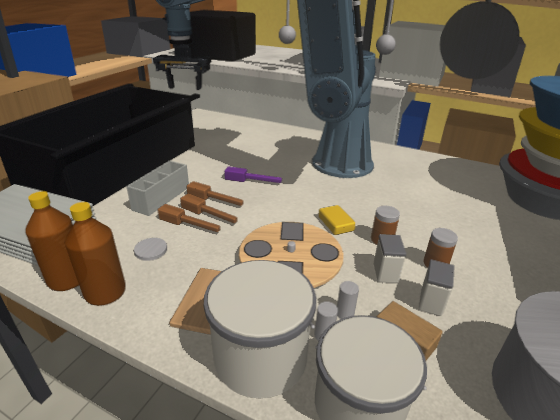

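View pics/top0.png

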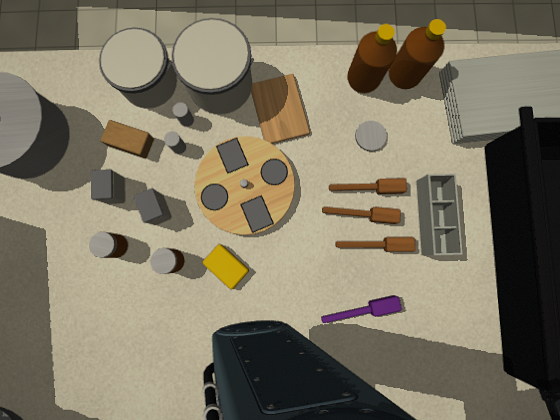

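View pics/wrist0.png

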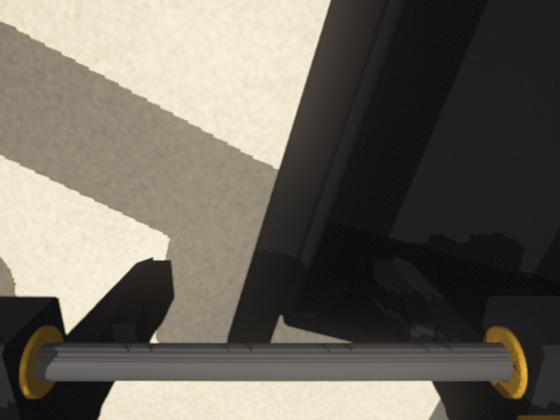

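The top view shows tubs with grey lids at (103,186) and (151,207), jars at (104,245) and (168,260), and brown mashers at (380,187), (375,214) and (390,245). The purple look-alike is at (365,308) and the caddy at (441,217). The rectangular marks are at (231,155) and (257,212), and the round marks at (215,196) and (274,171).

Run:
```python
from h import *
c=load('top0'); P=cloud(c); im=c['im'].copy()
hsv=cv2.cvtColor(im,cv2.COLOR_RGB2HSV)
z=P[:,:,2]
for (u,v) in [(103,182),(150,204),(102,243),(163,258),(245,184),(231,155),(257,212),(215,196),(274,171),(392,186),(386,215),(399,244),(350,186),(390,306),(424,217),(430,180),(441,217),(180,113),(173,143),(280,100),(520,200),(490,200)]:
    print(u,v,hsv[v,u],np.round(P[v,u],3))
# lids
def comps(m,mn=60):
    n,l,st,ce=cv2.connectedComponentsWithStats(m.astype(np.uint8))
    for i in range(1,n):
        if st[i,4]>mn: yield i,l==i,st[i],ce[i]
m=(z>.078)&(z<.1)&(P[:,:,1]>.1)
for i,mm,st,ce in comps(m):
    q=P[mm]; r=cv2.minAreaRect(q[:,:2].astype(np.float32)); print('z90',ce,st[4],np.round(np.median(q,0),3),r)
m=(hsv[:,:,0]<14)&(hsv[:,:,1]>140)&(z<.06)&(P[:,:,1]<.1)&(P[:,:,0]<.75)
for i,mm,st,ce in comps(m):
    q=P[mm]; r=cv2.minAreaRect(q[:,:2].astype(np.float32)); print('masher',ce,st[4],np.round(np.median(q,0),3),np.round(r[0],3),np.round(r[1],3),r[2])
tt=np.hypot(P[:,:,0]-P[184,245,0],P[:,:,1]-P[184,245,1])<.125
m=tt&(hsv[:,:,1]<60)&(im.max(2)<110)&(abs(z-.03)<.012)
for i,mm,st,ce in comps(m):
    uv=np.argwhere(mm)[:,::-1]; q=cast(c,uv,.03); r=cv2.minAreaRect(q[:,:2].astype(np.float32)); print('mark',ce,st[4],np.round(q.mean(0),3),np.round(r[0],3),np.round(r[1],3),r[2])
m=(z>.07)&(z<.09)&(P[:,:,1]<-.25)&(P[:,:,1]>-.42)&(P[:,:,0]<.62)
for i,mm,st,ce in comps(m):
    q=P[mm];r=cv2.minAreaRect(q[:,:2].astype(np.float32)); print('caddy',ce,st[4],np.round(np.median(q,0),3),np.round(r[0],3),np.round(r[1],3),r[2])
m=(abs(z-.05)<.008)
for i,mm,st,ce in comps(m): print('knob?',ce,st[4],np.round(np.median(P[mm],0),3))
cv2.imwrite('pics/topz.png',cv2.resize(im[80:340,70:480,::-1],(800,507),interpolation=cv2.INTER_CUBIC))
```

```text
103 182 [24 13 95] [0.58  0.38  0.089]
150 204 [18 13 95] [0.526 0.268 0.09 ]
102 243 [ 23  20 155] [0.438 0.377 0.088]
163 258 [ 23  22 154] [0.402 0.235 0.09 ]
245 184 [ 18  21 155] [0.576 0.05  0.053]
231 155 [12 14 94] [0.654 0.086 0.033]
257 212 [12 13 95] [0.51  0.023 0.031]
215 196 [18 14 94] [0.552 0.126 0.033]
274 171 [30  8 92] [ 0.612 -0.02   0.031]
392 186 [ 14 179 121] [ 0.569 -0.31   0.035]
386 215 [ 14 179 121] [ 0.497 -0.291  0.037]
399 244 [ 14 176 122] [ 0.427 -0.319  0.034]
350 186 [ 14 177 114] [ 0.572 -0.208  0.027]
390 306 [143 166 112] [ 0.281 -0.289  0.037]
424 217 [30 28 90] [ 0.491 -0.384  0.035]
430 180 [ 30  26 107] [ 0.584 -0.408  0.029]
441 217 [ 30  28 156] [ 0.493 -0.44   0.003]
180 113 [ 23  22 151] [0.751 0.206 0.072]
173 143 [ 23  22 151] [0.675 0.221 0.075]
280 100 [ 16 138  94] [ 0.803 -0.039  0.017]
520 200 [90 32  8] [ 0.516 -0.565  0.13 ]
490 200 [135 170   6] [ 0.533 -0.562  0.015]
z90 [151.92946058  86.05809129] 241 [0.806 0.267 0.089] ((0.8214102983474731, 0.2787623405456543), (0.04268855229020119, 0.1381240040063858), 29.059734344482422)
z9
[... 1692 characters left out ...]
62.11607143  81.83035714] 112 [ 0.829 -0.242  0.05 ]
knob? [226.19620253 100.94303797] 158 [0.783 0.09  0.05 ]
knob? [ 49.27355623 146.21276596] 329 [0.674 0.525 0.05 ]
knob? [124.4496124  137.07655039] 1032 [0.7   0.349 0.049]
knob? [504.27262814 258.36968375] 917 [ 0.388 -0.564  0.05 ]
knob? [116.87777778 189.02222222] 90 [0.569 0.36  0.051]
knob? [425.88235294 214.88235294] 187 [ 0.497 -0.384  0.051]
knob? [446.56626506 185.90361446] 83 [ 0.567 -0.444  0.05 ]
knob? [160.9047619  209.73015873] 63 [0.512 0.252 0.049]
knob? [451.03947368 213.36842105] 76 [ 0.496 -0.444  0.051]
knob? [451.24731183 238.02150538] 93 [ 0.438 -0.445  0.051]
knob? [118.20588235 245.83823529] 68 [0.432 0.352 0.05 ]
```

View pics/topz.png

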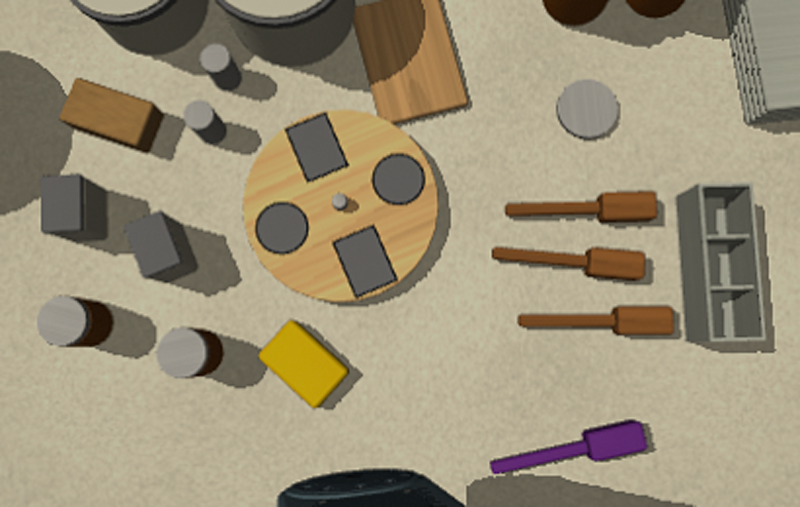

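Both tub axes and the mark directions agree with the sizes given. I'll write a move-planning helper and start with the tub at (0.526, 0.274).

```bash
cat >> h.py <<'E'
def Rdown(xaz,tilt=0,taz=0):
    a=np.radians(xaz); x=np.array([np.cos(a),np.sin(a),0]); z=np.array([0,0,-1.]); 
    return np.c_[x,np.cross(z,x),z]
def plan(p,Rt,log=True):
    s=sensors.observe(); R0=R.from_rotvec(s['ee_rot']).as_matrix()
    d=R0.T@(np.array(p)-s['tool_pos']); r=np.degrees(R.from_matrix(R0.T@Rt).as_rotvec())
    print('t',round(s['clock'],1),'at',np.round(s['tool_pos'],4),'-> rot',np.round(r,1).tolist(),'xyz',np.round(d,4).tolist(),'| F',np.round(s['wrist_force'],1),'op',round(s['opening'],4),'q',np.round(s['q'],2).tolist())
    if log:
        with open('log.txt','a') as f: f.write(repr([s['q'].tolist(),s['tool_pos'].tolist(),s['ee_rot'].tolist()])+'\n')
E
python3 - <<'E'
from h import *
plan([.5255,.2743,.25],Rdown(22))
E
```

```text
t 0.1 at [ 0.1632 -0.551   0.2381] -> rot [-0.1, -0.0, -5.5] xyz [0.5816, -0.6885, -0.0109] | F [ 0.3  0.3 -1. ] op 0.088 q [-1.49, 0.18, 1.61, -0.0, 1.35, -0.21]
```

>>> jog_arm(
  rot=[
    [0,0,-1],
    [0,0,-2],
    [0,0,-3],
    [0,0,-4],
    [0,0,-5.5],
  ],
  xyz=[
    [0.02,-0.02,-0.02],
    [0.05,-0.06,-0.03],
    [0.08,-0.09,-0.03],
    [0.11,-0.13,-0.03],
    [0.14,-0.165,-0.03],
  ],
  grip=[-1,-1,-1,-1,-1],
  newtons=25,
)

```text
clock: 0.65
tool_pos: [0.2509, -0.3513, 0.2684]
ee_rot: [-3.083, -0.6, -0.0]
wrist_force: [0.4, -0.3, 1.0]
opening: 0.0877
```

Run:
```python
from h import *
plan([.5255,.2743,.25],Rdown(22))
```

```text
t 0.7 at [ 0.2509 -0.3513  0.2684] -> rot [-0.0, -0.0, 0.0] xyz [0.489, -0.4771, 0.0187] | F [ 0.4 -0.3  1. ] op 0.0877 q [-1.23, -0.18, 1.91, 0.0, 1.42, -0.04]
```

>>> jog_arm(
  rot=[
    [0,0,0],
    [0,0,0],
    [0,0,0],
    [0,0,0],
    [0,0,0],
  ],
  xyz=[
    [0.034,-0.033,0],
    [0.068,-0.066,0],
    [0.1,-0.1,0],
    [0.135,-0.132,0],
    [0.17,-0.165,0],
  ],
  grip=[-1,-1,-1,-1,-1],
)

```text
clock: 1.15
tool_pos: [0.3467, -0.135, 0.2688]
ee_rot: [3.084, 0.598, 0.001]
wrist_force: [1.7, -0.4, 0.6]
opening: 0.0882
```

>>> jog_arm(
  rot=[
    [0,0,0],
    [0,0,0],
    [0,0,0],
    [0,0,0],
    [0,0,0],
  ],
  xyz=[
    [0.034,-0.033,0],
    [0.068,-0.066,0],
    [0.1,-0.1,0],
    [0.135,-0.132,0],
    [0.17,-0.165,0],
  ],
  grip=[-1,-1,-1,-1,-1],
)

```text
clock: 1.65
tool_pos: [0.4427, 0.082, 0.2688]
ee_rot: [3.083, 0.6, 0.001]
wrist_force: [1.1, -0.9, 0.1]
opening: 0.0883
```

Run:
```python
from h import *
plan([.5255,.2743,.25],Rdown(22))
```

```text
t 1.6 at [0.4427 0.082  0.2688] -> rot [0.0, -0.0, 0.0] xyz [0.1488, -0.1472, 0.0188] | F [ 1.1 -0.9  0.1] op 0.0883 q [-0.08, -0.14, 1.87, -0.0, 1.41, 1.11]
```

>>> jog_arm(
  rot=[
    [0,0,0],
    [0,0,0],
    [0,0,0],
    [0,0,0],
    [0,0,0],
  ],
  xyz=[
    [0.033,-0.032,0],
    [0.066,-0.065,0],
    [0.1,-0.1,0.01],
    [0.13,-0.13,0.03],
    [0.149,-0.147,0.06],
  ],
  grip=[-1,-1,-1,-1,-1],
)

```text
clock: 2.15
tool_pos: [0.5269, 0.2754, 0.2093]
ee_rot: [-3.082, -0.602, -0.006]
wrist_force: [0.5, -0.8, -0.3]
opening: 0.0885
```

Run:
```python
from h import *
plan([.5255,.2743,.055],Rdown(22))
snap('wrist','w1')
```

```text
t 2.1 at [0.5269 0.2754 0.2093] -> rot [-0.0, -0.2, 0.1] xyz [-0.0023, 0.0005, 0.1543] | F [ 0.5 -0.8 -0.3] op 0.0885 q [0.28, 0.25, 1.59, 0.0, 1.3, 1.47]
```

View pics/w1.png

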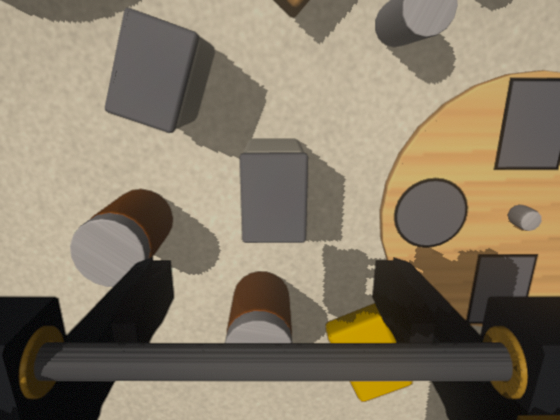

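The wrist view shows the tub lid centred at (274,198), square to the jaws, with both fingers clear of the jars. I'll descend and grip.

>>> jog_arm(
  rot=[
    [0,0,0],
    [0,0,0],
    [0,0,0],
    [0,0,0],
    [0,0,0],
  ],
  xyz=[
    [-0.002,0,0.03],
    [-0.002,0,0.06],
    [-0.002,0,0.1],
    [-0.002,0,0.13],
    [-0.002,0,0.153],
  ],
  grip=[-1,-1,-1,-1,-1],
)

```text
clock: 2.7
tool_pos: [0.522, 0.2707, 0.053]
ee_rot: [3.084, 0.599, -0.005]
wrist_force: [-0.1, -0.3, 0.2]
opening: 0.0878
```

>>> jog_arm(
  rot=[
    [0,0,0],
    [0,0,0],
    [0,0,0],
    [0,0,0],
    [0,0,0],
  ],
  xyz=[
    [0,0,0],
    [0,0,0],
    [0,0,0],
    [0,0,0],
    [0,0,0],
  ],
  grip=[0.2,0.6,1,1,1],
  newtons=25,
)

```text
clock: 3.2
tool_pos: [0.5245, 0.2717, 0.0572]
ee_rot: [-3.083, -0.599, -0.004]
wrist_force: [-0.3, 1.0, -0.4]
opening: 0.0508
```

>>> jog_arm(
  rot=[
    [0,0,0],
    [0,0,0],
    [0,0,0],
    [0,0,0],
    [0,0,0],
  ],
  xyz=[
    [0,0,0],
    [0,0,-0.02],
    [0,0,-0.06],
    [0,0,-0.1],
    [0,0,-0.15],
  ],
  grip=[1,1,1,1,1],
)

```text
clock: 3.7
tool_pos: [0.5219, 0.2706, 0.2052]
ee_rot: [3.083, 0.599, -0.007]
wrist_force: [0.1, 0.9, -3.1]
opening: 0.0499
```

Run:
```python
from h import *
plan([.507,.024,.205],Rdown(22.3))
```

```text
t 3.7 at [0.5219 0.2706 0.2052] -> rot [-0.0, 0.3, -0.3] xyz [-0.1062, 0.2231, 0.0006] | F [ 0.1  0.9 -3.1] op 0.0499 q [0.28, 0.24, 1.6, -0.0, 1.3, 1.46]
```

>>> jog_arm(
  rot=[
    [0,0,0],
    [0,0,0],
    [0,0,0],
    [0,0,0],
    [0,0,0],
  ],
  xyz=[
    [-0.015,0.03,0],
    [-0.035,0.075,0],
    [-0.055,0.12,0],
    [-0.075,0.16,0],
    [-0.095,0.2,0],
  ],
  grip=[1,1,1,1,1],
)

```text
clock: 4.2
tool_pos: [0.5096, 0.0485, 0.2055]
ee_rot: [3.084, 0.599, -0.001]
wrist_force: [0.8, 0.5, -2.0]
opening: 0.0498
```

Run:
```python
from h import *
plan([.505,.023,.09],Rdown(22.3))
```

```text
t 4.2 at [0.5096 0.0485 0.2055] -> rot [-0.0, 0.0, -0.3] xyz [-0.0138, 0.022, 0.1155] | F [ 0.8  0.5 -2. ] op 0.0498 q [-0.14, 0.07, 1.8, -0.0, 1.27, 1.05]
```

>>> jog_arm(
  rot=[
    [0,0,0],
    [0,0,0],
    [0,0,0],
    [0,0,0],
    [0,0,0],
  ],
  xyz=[
    [-0.007,0.011,0.01],
    [-0.014,0.022,0.03],
    [-0.014,0.022,0.06],
    [-0.014,0.022,0.09],
    [-0.014,0.022,0.105],
  ],
  grip=[1,1,1,1,1],
)

```text
clock: 4.7
tool_pos: [0.5034, 0.0253, 0.0975]
ee_rot: [-3.082, -0.598, 0.007]
wrist_force: [-0.2, 0.4, -1.8]
opening: 0.0501
```

Run:
```python
from h import *
plan([.505,.023,.088],Rdown(22.3))
```

```text
t 4.7 at [0.5034 0.0253 0.0975] -> rot [-0.2, 0.2, -0.3] xyz [0.0007, 0.0028, 0.0095] | F [-0.2  0.4 -1.8] op 0.0501 q [-0.19, 0.21, 1.89, 0.0, 1.05, 1.0]
```

>>> jog_arm(
  rot=[
    [0,0,0],
    [0,0,0],
    [0,0,0],
    [0,0,0],
    [0,0,0],
  ],
  xyz=[
    [0,0.001,0.001],
    [0,0.002,0.003],
    [0,0.002,0.005],
    [0,0.002,0.007],
    [0,0.002,0.008],
  ],
  grip=[1,1,1,1,1],
)

```text
clock: 5.2
tool_pos: [0.5069, 0.0227, 0.0933]
ee_rot: [3.083, 0.599, 0.002]
wrist_force: [0.1, 0.5, -2.7]
opening: 0.0497
```

>>> jog_arm(
  rot=[
    [0,0,0],
    [0,0,0],
    [0,0,0],
    [0,0,0],
    [0,0,0],
  ],
  xyz=[
    [0,0,0],
    [0,0,0],
    [0,0,0],
    [0,0,0],
    [0,0,0],
  ],
  grip=[1,1,1,1,1],
)

```text
clock: 5.7
tool_pos: [0.5064, 0.0227, 0.0928]
ee_rot: [3.084, 0.599, 0.0]
wrist_force: [-0.9, 0.5, -1.7]
opening: 0.0498
```

>>> jog_arm(
  rot=[
    [0,0,0],
    [0,0,0],
    [0,0,0],
    [0,0,0],
    [0,0,0],
  ],
  xyz=[
    [0,0,0.001],
    [0,0,0.002],
    [0,0,0.003],
    [0,0,0.004],
    [0,0,0.004],
  ],
  grip=[1,1,1,1,1],
)

```text
clock: 6.2
tool_pos: [0.5062, 0.0227, 0.0885]
ee_rot: [-3.084, -0.599, 0.001]
wrist_force: [-0.5, 0.3, -2.9]
opening: 0.05
```

>>> jog_arm(
  rot=[
    [0,0,0],
    [0,0,0],
    [0,0,0],
    [0,0,0],
    [0,0,0],
  ],
  xyz=[
    [0,0,0.001],
    [0,0,0.001],
    [0,0,0.001],
    [0,0,0.002],
    [0,0,0.002],
  ],
  grip=[1,1,1,1,1],
)

```text
clock: 6.7
tool_pos: [0.5068, 0.0225, 0.0871]
ee_rot: [3.083, 0.599, 0.001]
wrist_force: [-1.0, -1.0, 1.7]
opening: 0.0495
```

Contact is made, since the force went from -2.9 N to +1.7 N. I'll release gradually.

>>> jog_arm(
  rot=[
    [0,0,0],
    [0,0,0],
    [0,0,0],
    [0,0,0],
    [0,0,0],
  ],
  xyz=[
    [0,0,0],
    [0,0,0],
    [0,0,0],
    [0,0,0],
    [0,0,0],
  ],
  grip=[-0.15,-0.2,-0.3,-0.5,-0.6],
)

```text
clock: 7.2
tool_pos: [0.5064, 0.0228, 0.0867]
ee_rot: [-3.084, -0.599, -0.0]
wrist_force: [0.6, 0.0, 0.3]
opening: 0.0699
```

>>> jog_arm(
  rot=[
    [0,0,0],
    [0,0,0],
    [0,0,0],
    [0,0,0],
    [0,0,0],
  ],
  xyz=[
    [0,0,-0.01],
    [0,0,-0.04],
    [0,0,-0.08],
    [0,0,-0.12],
    [0,0,-0.16],
  ],
  grip=[-0.6,-0.6,-0.6,-0.6,-0.8],
)

```text
clock: 7.7
tool_pos: [0.5061, 0.0228, 0.2491]
ee_rot: [3.084, 0.599, 0.001]
wrist_force: [0.8, -0.5, -0.2]
opening: 0.0764
```

```bash
cat > look.py <<'E'
from h import *
import sys
def comps(m,mn=60):
    n,l,st,ce=cv2.connectedComponentsWithStats(m.astype(np.uint8))
    for i in range(1,n):
        if st[i,4]>mn: yield l==i,st[i],ce[i]
f=sys.argv[1]; snap('top',f); c=load(f); P=cloud(c); im=c['im']; z=P[:,:,2]
hsv=cv2.cvtColor(im,cv2.COLOR_RGB2HSV)
for lo,hi,n in [(.082,.1,'z90'),(.11,.13,'z120')]:
  for mm,st,ce in comps((z>lo)&(z<hi)&(P[:,:,1]>-.2)&(P[:,:,0]<.75)&(P[:,:,1]<.44),150):
    q=P[mm]; r=cv2.minAreaRect(q[:,:2].astype(np.float32)); print(n,np.round(ce),st[4],np.round(r[0],3),np.round(r[1],3),round(r[2],1))
m=(np.hypot(P[:,:,0]-.581,P[:,:,1]-.054)<.128)&(hsv[:,:,1]<60)&(im.max(2)<110)&(abs(z-.03)<.012)
for mm,st,ce in comps(m,200):
    uv=np.argwhere(mm)[:,::-1]; q=cast(c,uv,.03); r=cv2.minAreaRect(q[:,:2].astype(np.float32)); print('mark',np.round(ce),st[4],np.round(r[0],3),np.round(r[1],3),round(r[2],1))
m=(hsv[:,:,0]<=16)&(hsv[:,:,1]>140)&(z<.06)&(P[:,:,1]<-.1)&(P[:,:,0]<.75)
for mm,st,ce in comps(m,100):
    uv=np.argwhere(mm)[:,::-1]; uv=uv[z[mm]>.03] ; q=P[mm]; hd=q[q[:,2]>.031]
    r=cv2.minAreaRect(q[:,:2].astype(np.float32))
    rh=cv2.minAreaRect(hd[:,:2].astype(np.float32)) if len(hd)>20 else None
    print('masher',np.round(ce),st[4],np.round(r[0],3),np.round(r[1],3),round(r[2],1),'head',rh and (np.round(rh[0],3),np.round(rh[1],3),round(rh[2],1)))
E
python3 look.py top1; python3 -c "
from h import *
plan([.576,.384,.2],Rdown(2.6))"
```

```text
z90 [101. 184.] 627 [0.577 0.384] [0.069 0.05 ] 4.2
z90 [102. 244.] 541 [0.436 0.377] [0.059 0.055] 89.4
z120 [256. 217.] 235 [0.49  0.018] [0.032 0.045] 21.6
masher [376. 186.] 687 [ 0.571 -0.251] [0.189 0.032] 89.4 head (array([ 0.572, -0.311]), array([0.069, 0.031]), 89.8)
masher [370. 214.] 692 [ 0.505 -0.231] [0.188 0.033] 84.0 head (array([ 0.498, -0.291]), array([0.067, 0.033]), 84.2)
masher [384. 244.] 633 [ 0.429 -0.262] [0.188 0.031] 88.8 head (array([ 0.428, -0.322]), array([0.067, 0.031]), 88.9)
t 7.8 at [0.5097 0.0223 0.2566] -> rot [0.3, -0.6, 19.4] xyz [0.1965, -0.3109, 0.0566] | F [ 2.5 -0.3  6.5] op 0.0791 q [-0.19, 0.01, 1.76, 0.0, 1.36, 1.0]
```

View pics/top1.png

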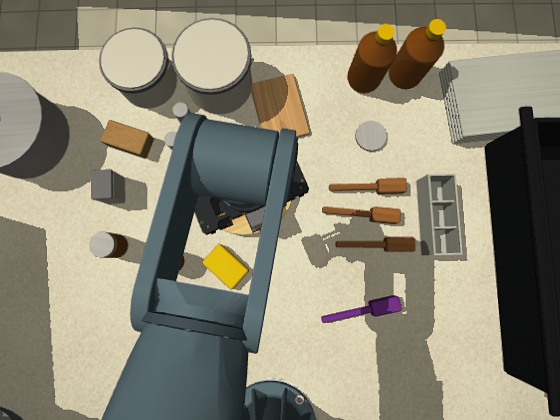

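The arm hides the turntable in this view and mashers at (376,186), (370,214) and (384,244) are still in place. Next is tub A.

>>> jog_arm(
  rot=[
    [0,0,2],
    [0,0,4],
    [0,0,6],
    [0,0,8],
    [0,0,10],
  ],
  xyz=[
    [0.02,-0.035,0],
    [0.04,-0.07,0],
    [0.065,-0.105,0],
    [0.09,-0.14,0],
    [0.11,-0.175,0],
  ],
  grip=[-0.8,-0.9,-1,-1,-1],
)

```text
clock: 8.25
tool_pos: [0.5433, 0.228, 0.2474]
ee_rot: [-3.125, -0.326, -0.002]
wrist_force: [0.1, -0.5, 0.8]
opening: 0.0884
```

```bash
python3 -c "
from h import *
plan([.5765,.384,.2],Rdown(3.4))"
```

```text
t 8.2 at [0.5433 0.228  0.2474] -> rot [-0.0, -0.1, 8.5] xyz [0.0646, -0.1458, 0.0475] | F [ 0.1 -0.5  0.8] op 0.0884 q [0.2, 0.2, 1.56, 0.0, 1.37, 1.56]
```

>>> jog_arm(
  rot=[
    [0,0,2],
    [0,0,4],
    [0,0,6],
    [0,0,8],
    [0,0,8.5],
  ],
  xyz=[
    [0.018,-0.04,0],
    [0.035,-0.08,0.01],
    [0.053,-0.12,0.025],
    [0.065,-0.146,0.045],
    [0.065,-0.146,0.07],
  ],
  grip=[-1,-1,-1,-1,-1],
)

```text
clock: 8.75
tool_pos: [0.5765, 0.3866, 0.1772]
ee_rot: [-3.138, -0.1, -0.004]
wrist_force: [0.2, -0.4, -0.1]
opening: 0.0878
```

```bash
python3 -c "
from h import *
plan([.5765,.384,.057],Rdown(3.4))"
```

```text
t 8.8 at [0.5765 0.3866 0.1772] -> rot [-0.1, -0.2, 0.2] xyz [-0.0005, 0.0029, 0.1202] | F [ 0.2 -0.4 -0.1] op 0.0878 q [0.42, 0.49, 1.33, 0.0, 1.31, 1.93]
```

>>> jog_arm(
  rot=[
    [0,0,0],
    [0,0,0],
    [0,0,0],
    [0,0,0],
    [0,0,0],
  ],
  xyz=[
    [0,0.001,0.03],
    [0,0.001,0.07],
    [0,0.001,0.1],
    [0,0.001,0.12],
    [0,0.001,0.12],
  ],
  grip=[-1,-1,-1,-1,-1],
)

```text
clock: 9.25
tool_pos: [0.5736, 0.3804, 0.053]
ee_rot: [3.138, 0.096, -0.01]
wrist_force: [-0.4, 0.7, -0.7]
opening: 0.0884
```

>>> jog_arm(
  rot=[
    [0,0,0],
    [0,0,0],
    [0,0,0],
    [0,0,0],
    [0,0,0],
  ],
  xyz=[
    [0,0,0],
    [0,0,0],
    [0,0,0],
    [0,0,0],
    [0,0,0],
  ],
  grip=[0.2,0.6,1,1,1],
)

```text
clock: 9.75
tool_pos: [0.5768, 0.3822, 0.0579]
ee_rot: [-3.139, -0.096, -0.003]
wrist_force: [-0.9, 1.8, 1.6]
opening: 0.0502
```

>>> jog_arm(
  rot=[
    [0,0,0],
    [0,0,0],
    [0,0,0],
    [0,0,0],
    [0,0,0],
  ],
  xyz=[
    [0,0,0],
    [0,0,-0.02],
    [0,0,-0.06],
    [0,0,-0.12],
    [0,0,-0.17],
  ],
  grip=[1,1,1,1,1],
)

```text
clock: 10.25
tool_pos: [0.5751, 0.3808, 0.2166]
ee_rot: [3.138, 0.095, -0.005]
wrist_force: [0.2, -0.1, -1.8]
opening: 0.0494
```

```bash
python3 -c "
from h import *
plan([.655,.085,.225],Rdown(22.3))"
```

```text
t 10.2 at [0.5751 0.3808 0.2166] -> rot [0.1, 0.2, -18.8] xyz [0.0617, 0.3001, -0.0081] | F [ 0.2 -0.1 -1.8] op 0.0494 q [0.41, 0.45, 1.31, -0.0, 1.39, 1.92]
```

>>> jog_arm(
  rot=[
    [0,0,-3],
    [0,0,-6],
    [0,0,-9],
    [0,0,-12],
    [0,0,-15],
  ],
  xyz=[
    [0.005,0.03,-0.01],
    [0.015,0.075,-0.01],
    [0.025,0.12,-0.01],
    [0.035,0.165,-0.01],
    [0.043,0.21,-0.01],
  ],
  grip=[1,1,1,1,1],
)

```text
clock: 10.75
tool_pos: [0.6315, 0.1725, 0.2258]
ee_rot: [3.1, 0.508, -0.003]
wrist_force: [1.1, 0.2, -1.7]
opening: 0.0498
```

```bash
python3 -c "
from h import *
plan([.655,.085,.225],Rdown(22.3))"
```

```text
t 10.8 at [0.6315 0.1725 0.2258] -> rot [-0.0, 0.1, -3.7] xyz [-0.0057, 0.0904, 0.0008] | F [ 1.1  0.2 -1.7] op 0.0498 q [0.09, 0.37, 1.4, -0.0, 1.37, 1.33]
```

>>> jog_arm(
  rot=[
    [0,0,-1],
    [0,0,-2],
    [0,0,-3.5],
    [0,0,-3.5],
    [0,0,-3.5],
  ],
  xyz=[
    [-0.002,0.04,0],
    [-0.005,0.075,0],
    [-0.006,0.09,0.01],
    [-0.006,0.09,0.04],
    [-0.006,0.09,0.07],
  ],
  grip=[1,1,1,1,1],
)

```text
clock: 11.25
tool_pos: [0.6548, 0.0859, 0.1559]
ee_rot: [3.084, 0.596, 0.0]
wrist_force: [0.6, 0.1, -2.8]
opening: 0.0498
```

>>> jog_arm(
  rot=[
    [0,0,0],
    [0,0,0],
    [0,0,0],
    [0,0,0],
    [0,0,0],
  ],
  xyz=[
    [0,0,0.02],
    [0,0,0.04],
    [0,0,0.055],
    [0,0,0.055],
    [0,0,0.055],
  ],
  grip=[1,1,1,1,1],
)

```text
clock: 11.75
tool_pos: [0.6547, 0.0872, 0.1017]
ee_rot: [-3.084, -0.599, 0.001]
wrist_force: [-0.6, 0.3, -2.3]
opening: 0.0496
```

```bash
python3 -c "
from h import *
plan([.655,.084,.088],Rdown(22.3))
snap('wrist','w2')"
```

```text
t 11.8 at [0.6547 0.0872 0.1017] -> rot [-0.0, 0.0, -0.3] xyz [-0.0009, 0.0031, 0.0137] | F [-0.6  0.3 -2.3] op 0.0496 q [-0.05, 0.51, 1.48, -0.0, 1.16, 1.14]
```

View pics/w2.png

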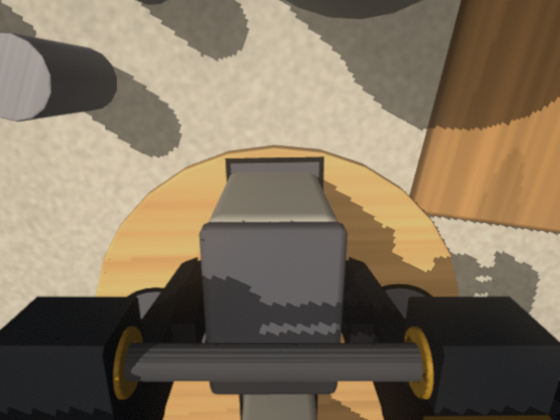

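The wrist view shows tub A over the rectangular mark, whose far edge is at (275,160), and aligned with it. I'll lower it.

>>> jog_arm(
  rot=[
    [0,0,0],
    [0,0,0],
    [0,0,0],
    [0,0,0],
    [0,0,0],
  ],
  xyz=[
    [0,0.001,0.003],
    [0,0.002,0.006],
    [0,0.002,0.009],
    [0,0.002,0.011],
    [0,0.002,0.012],
  ],
  grip=[1,1,1,1,1],
)

```text
clock: 12.3
tool_pos: [0.6553, 0.0854, 0.0894]
ee_rot: [-3.084, -0.599, 0.001]
wrist_force: [-0.7, -0.6, -3.2]
opening: 0.05
```

>>> jog_arm(
  rot=[
    [0,0,0],
    [0,0,0],
    [0,0,0],
    [0,0,0],
    [0,0,0],
  ],
  xyz=[
    [0,0,0.0],
    [0,0,0.001],
    [0,0,0.001],
    [0,0,0.002],
    [0,0,0.002],
  ],
  grip=[1,1,1,1,1],
)

```text
clock: 12.8
tool_pos: [0.6556, 0.0854, 0.0879]
ee_rot: [3.084, 0.599, 0.001]
wrist_force: [-0.1, 0.2, -1.4]
opening: 0.0497
```

>>> jog_arm(
  rot=[
    [0,0,0],
    [0,0,0],
    [0,0,0],
    [0,0,0],
    [0,0,0],
  ],
  xyz=[
    [0,0,0.0],
    [0,0,0.001],
    [0,0,0.001],
    [0,0,0.001],
    [0,0,0.001],
  ],
  grip=[1,1,1,1,1],
)

```text
clock: 13.3
tool_pos: [0.6558, 0.0853, 0.0879]
ee_rot: [3.083, 0.599, 0.001]
wrist_force: [-2.9, -0.1, 5.7]
opening: 0.0499
```

>>> jog_arm(
  rot=[
    [0,0,0],
    [0,0,0],
    [0,0,0],
    [0,0,0],
    [0,0,0],
  ],
  xyz=[
    [0,0,0],
    [0,0,0],
    [0,0,0],
    [0,0,0],
    [0,0,0],
  ],
  grip=[-0.15,-0.2,-0.3,-0.5,-0.6],
)

```text
clock: 13.8
tool_pos: [0.6555, 0.0854, 0.0866]
ee_rot: [-3.084, -0.599, 0.0]
wrist_force: [-0.3, 0.8, 0.9]
opening: 0.0697
```

>>> jog_arm(
  rot=[
    [0,0,0],
    [0,0,0],
    [0,0,0],
    [0,0,0],
    [0,0,0],
  ],
  xyz=[
    [0,0,-0.01],
    [0,0,-0.04],
    [0,0,-0.08],
    [0,0,-0.12],
    [0,0,-0.16],
  ],
  grip=[-0.6,-0.6,-0.6,-0.6,-0.8],
)

```text
clock: 14.3
tool_pos: [0.6554, 0.0854, 0.2492]
ee_rot: [3.084, 0.599, 0.001]
wrist_force: [0.1, 1.3, 0.1]
opening: 0.0764
```

```bash
python3 -c "
from h import *
plan([.436,.377,.2],Rdown(22))
snap('wrist','w3')"
```

```text
t 14.3 at [0.6554 0.0854 0.2492] -> rot [0.0, -0.0, -0.0] xyz [-0.0942, -0.3525, 0.049] | F [0.1 1.3 0.1] op 0.0764 q [-0.05, 0.36, 1.36, 0.0, 1.42, 1.14]
```

View pics/w3.png

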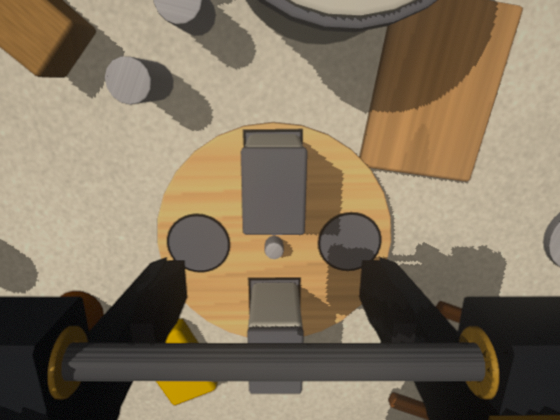

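Both tubs stand on their marks, and the turntable looks unturned, with the round marks at (198,243) and (350,241). Jar A is next.

>>> jog_arm(
  rot=[
    [0,0,0],
    [0,0,0],
    [0,0,0],
    [0,0,0],
    [0,0,0],
  ],
  xyz=[
    [-0.01,-0.035,0],
    [-0.02,-0.075,0],
    [-0.03,-0.115,0],
    [-0.04,-0.155,0],
    [-0.052,-0.195,0],
  ],
  grip=[-1,-1,-1,-1,-1],
)

```text
clock: 14.85
tool_pos: [0.5334, 0.2479, 0.2475]
ee_rot: [-3.084, -0.599, -0.002]
wrist_force: [0.2, 0.6, 0.1]
opening: 0.0879
```

>>> jog_arm(
  rot=[
    [0,0,0],
    [0,0,0],
    [0,0,0],
    [0,0,0],
    [0,0,0],
  ],
  xyz=[
    [-0.01,-0.04,0],
    [-0.022,-0.08,0],
    [-0.033,-0.12,0.02],
    [-0.042,-0.157,0.04],
    [-0.042,-0.157,0.05],
  ],
  grip=[-1,-1,-1,-1,-1],
)

```text
clock: 15.35
tool_pos: [0.4329, 0.3794, 0.1956]
ee_rot: [-3.082, -0.607, 0.003]
wrist_force: [0.1, -0.7, -0.6]
opening: 0.0881
```

```bash
python3 look.py top2; python3 -c "
from h import *
plan([.436,.377,.057],Rdown(22))"
```

```text
z90 [105. 248.] 302 [0.429 0.37 ] [0.041 0.059] 46.9
z90 [163. 260.] 539 [0.397 0.236] [0.058 0.056] 89.9
z120 [228. 145.] 638 [0.655 0.084] [0.068 0.05 ] 22.3
z120 [255. 209.] 698 [0.508 0.023] [0.07 0.05] 22.3
mark [274. 171.] 519 [ 0.611 -0.019] [0.062 0.064] 89.0
mark [214. 197.] 530 [0.551 0.128] [0.063 0.062] 0.0
masher [376. 186.] 691 [ 0.571 -0.25 ] [0.188 0.032] 89.5 head (array([ 0.571, -0.311]), array([0.068, 0.031]), 89.5)
masher [370. 214.] 699 [ 0.505 -0.231] [0.188 0.033] 83.6 head (array([ 0.498, -0.291]), array([0.067, 0.033]), 83.6)
masher [384. 244.] 639 [ 0.428 -0.262] [0.188 0.029] 88.4 head (array([ 0.427, -0.323]), array([0.068, 0.029]), 89.0)
t 15.4 at [0.4339 0.3775 0.1943] -> rot [0.0, 0.2, 0.2] xyz [0.0022, 0.0012, 0.1373] | F [-0.5 -0.6 -1.6] op 0.0882 q [0.51, 0.23, 1.65, 0.0, 1.27, 1.69]
```

Tubs are within 1 mm of the marks and the marks have not moved.

>>> jog_arm(
  rot=[
    [0,0,0],
    [0,0,0],
    [0,0,0],
    [0,0,0],
    [0,0,0],
  ],
  xyz=[
    [0.001,0.001,0.03],
    [0.001,0.001,0.07],
    [0.001,0.001,0.11],
    [0.001,0.001,0.137],
    [0.001,0.001,0.137],
  ],
  grip=[-1,-1,-1,-1,-1],
)

```text
clock: 15.9
tool_pos: [0.4362, 0.3735, 0.0563]
ee_rot: [3.082, 0.596, -0.011]
wrist_force: [-1.2, -0.3, -0.5]
opening: 0.0882
```

>>> jog_arm(
  rot=[
    [0,0,0],
    [0,0,0],
    [0,0,0],
    [0,0,0],
    [0,0,0],
  ],
  xyz=[
    [0,0,0],
    [0,0,0],
    [0,0,0],
    [0,0,0],
    [0,0,0],
  ],
  grip=[0.2,0.6,1,1,1],
  newtons=30,
)

```text
clock: 16.4
tool_pos: [0.439, 0.3769, 0.0617]
ee_rot: [-3.083, -0.599, -0.005]
wrist_force: [-0.4, 0.4, 7.3]
opening: 0.0592
```

>>> jog_arm(
  rot=[
    [0,0,0],
    [0,0,0],
    [0,0,0],
    [0,0,0],
    [0,0,0],
  ],
  xyz=[
    [0,0,0],
    [0,0,-0.02],
    [0,0,-0.07],
    [0,0,-0.12],
    [0,0,-0.17],
  ],
  grip=[1,1,1,1,1],
)

```text
clock: 16.9
tool_pos: [0.4371, 0.3757, 0.2313]
ee_rot: [3.083, 0.599, -0.002]
wrist_force: [0.5, -0.6, -2.7]
opening: 0.0594
```

```bash
python3 -c "
from h import *
plan([.611,-.02,.225],Rdown(22))"
```

```text
t 16.9 at [0.4371 0.3757 0.2313] -> rot [0.0, 0.1, 0.0] xyz [0.013, 0.432, 0.0064] | F [ 0.5 -0.6 -2.7] op 0.0594 q [0.5, 0.19, 1.61, -0.0, 1.34, 1.69]
```

>>> jog_arm(
  rot=[
    [0,0,0],
    [0,0,0],
    [0,0,0],
    [0,0,0],
    [0,0,0],
  ],
  xyz=[
    [0.001,0.03,0],
    [0.003,0.075,0],
    [0.004,0.12,0],
    [0.005,0.165,0],
    [0.006,0.21,0],
  ],
  grip=[1,1,1,1,1],
)

```text
clock: 17.4
tool_pos: [0.522, 0.1819, 0.2298]
ee_rot: [3.084, 0.6, -0.0]
wrist_force: [1.1, -0.3, -2.0]
opening: 0.059
```

>>> jog_arm(
  rot=[
    [0,0,0],
    [0,0,0],
    [0,0,0],
    [0,0,0],
    [0,0,0],
  ],
  xyz=[
    [0.001,0.045,0],
    [0.003,0.09,0],
    [0.004,0.135,0],
    [0.005,0.18,0],
    [0.006,0.215,0],
  ],
  grip=[1,1,1,1,1],
)

```text
clock: 17.9
tool_pos: [0.6084, -0.0162, 0.2296]
ee_rot: [3.084, 0.597, -0.001]
wrist_force: [0.7, 0.5, -1.9]
opening: 0.0591
```

```bash
python3 -c "
from h import *
plan([.611,-.02,.09],Rdown(22))"
```

```text
t 17.9 at [ 0.6084 -0.0162  0.2296] -> rot [0.0, 0.0, -0.1] xyz [0.001, 0.0045, 0.1396] | F [ 0.7  0.5 -1.9] op 0.0591 q [-0.22, 0.26, 1.53, -0.0, 1.35, 0.97]
```

>>> jog_arm(
  rot=[
    [0,0,0],
    [0,0,0],
    [0,0,0],
    [0,0,0],
    [0,0,0],
  ],
  xyz=[
    [0.001,0.005,0.03],
    [0.001,0.005,0.07],
    [0.001,0.005,0.1],
    [0.001,0.005,0.128],
    [0.001,0.005,0.128],
  ],
  grip=[1,1,1,1,1],
)

```text
clock: 18.4
tool_pos: [0.607, -0.0171, 0.0969]
ee_rot: [-3.08, -0.598, 0.014]
wrist_force: [-1.0, 0.6, -2.6]
opening: 0.0592
```

>>> jog_arm(
  rot=[
    [0,0,0],
    [0,0,0],
    [0,0,0],
    [0,0,0],
    [0,0,0],
  ],
  xyz=[
    [0,0,0.001],
    [0,0,0.003],
    [0,0,0.005],
    [0,0,0.007],
    [0,0,0.008],
  ],
  grip=[1,1,1,1,1],
)

```text
clock: 18.9
tool_pos: [0.6112, -0.0179, 0.0943]
ee_rot: [3.083, 0.599, 0.001]
wrist_force: [-0.1, -0.4, -2.0]
opening: 0.059
```

>>> jog_arm(
  rot=[
    [0,0,0],
    [0,0,0],
    [0,0,0],
    [0,0,0],
    [0,0,0],
  ],
  xyz=[
    [0,0,0.001],
    [0,0,0.001],
    [0,0,0.002],
    [0,0,0.002],
    [0,0,0.002],
  ],
  grip=[1,1,1,1,1],
)

```text
clock: 19.4
tool_pos: [0.6109, -0.0178, 0.0917]
ee_rot: [3.084, 0.599, 0.0]
wrist_force: [-0.1, -0.4, -1.8]
opening: 0.059
```

>>> jog_arm(
  rot=[
    [0,0,0],
    [0,0,0],
    [0,0,0],
    [0,0,0],
    [0,0,0],
  ],
  xyz=[
    [0,0,0.001],
    [0,0,0.001],
    [0,0,0.001],
    [0,0,0.002],
    [0,0,0.002],
  ],
  grip=[1,1,1,1,1],
)

```text
clock: 19.9
tool_pos: [0.612, -0.0177, 0.0916]
ee_rot: [3.083, 0.599, 0.004]
wrist_force: [-2.5, 2.6, 10.8]
opening: 0.0592
```

>>> jog_arm(
  rot=[
    [0,0,0],
    [0,0,0],
    [0,0,0],
    [0,0,0],
    [0,0,0],
  ],
  xyz=[
    [0,0,-0.001],
    [0,0,-0.001],
    [0,0,-0.001],
    [0,0,-0.001],
    [0,0,-0.001],
  ],
  grip=[1,1,-0.35,-0.4,-0.5],
)

```text
clock: 20.4
tool_pos: [0.6106, -0.0179, 0.0903]
ee_rot: [3.084, 0.599, -0.001]
wrist_force: [0.7, 0.4, -0.5]
opening: 0.0656
```

>>> jog_arm(
  rot=[
    [0,0,0],
    [0,0,0],
    [0,0,0],
    [0,0,0],
    [0,0,0],
  ],
  xyz=[
    [0,0,0],
    [0,0,-0.02],
    [0,0,-0.06],
    [0,0,-0.1],
    [0,0,-0.14],
  ],
  grip=[-0.75,-0.8,-0.8,-0.8,-0.8],
)

```text
clock: 20.9
tool_pos: [0.6104, -0.0178, 0.2316]
ee_rot: [-3.084, -0.599, 0.002]
wrist_force: [0.6, -0.6, -0.1]
opening: 0.0791
```

```bash
python3 -c "
from h import *
plan([.397,.236,.225],Rdown(22))
snap('wrist','w4')"
```

```text
t 20.9 at [ 0.6104 -0.0178  0.2316] -> rot [-0.0, 0.1, -0.0] xyz [-0.1029, -0.3153, 0.0069] | F [ 0.6 -0.6 -0.1] op 0.0791 q [-0.22, 0.27, 1.52, -0.0, 1.36, 0.96]
```

View pics/w4.png

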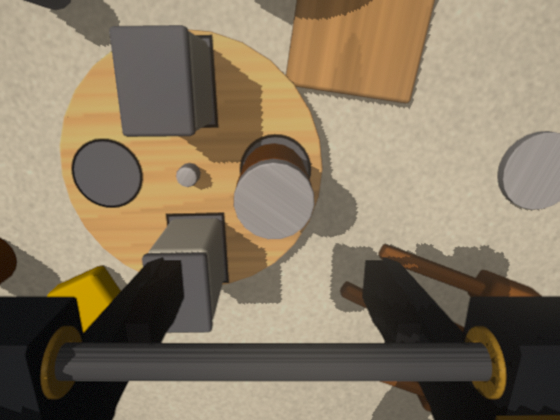

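The wrist view shows jar A standing on its mark at (275,190). Jar B is next.

>>> jog_arm(
  rot=[
    [0,0,0],
    [0,0,0],
    [0,0,0],
    [0,0,0],
    [0,0,0],
  ],
  xyz=[
    [-0.011,-0.03,0],
    [-0.022,-0.065,0],
    [-0.033,-0.105,0],
    [-0.044,-0.14,0],
    [-0.057,-0.175,0],
  ],
  grip=[-1,-1,-1,-1,-1],
)

```text
clock: 21.45
tool_pos: [0.4913, 0.124, 0.2302]
ee_rot: [-3.084, -0.599, 0.001]
wrist_force: [-0.3, 0.3, -0.3]
opening: 0.0879
```

>>> jog_arm(
  rot=[
    [0,0,0],
    [0,0,0],
    [0,0,0],
    [0,0,0],
    [0,0,0],
  ],
  xyz=[
    [-0.012,-0.04,0],
    [-0.025,-0.08,0],
    [-0.035,-0.12,0],
    [-0.046,-0.14,0],
    [-0.046,-0.14,0.02],
  ],
  grip=[-1,-1,-1,-1,-1],
)

```text
clock: 21.95
tool_pos: [0.3969, 0.238, 0.2125]
ee_rot: [-3.082, -0.605, -0.007]
wrist_force: [0.3, -1.2, 0.4]
opening: 0.0884
```

```bash
python3 look.py top3; python3 -c "
from h import *
plan([.397,.236,.057],Rdown(22))"
```

```text
z120 [227. 146.] 639 [0.654 0.085] [0.068 0.05 ] 23.5
z120 [273. 164.] 526 [ 0.609 -0.019] [0.057 0.057] 89.5
z120 [256. 208.] 697 [0.509 0.023] [0.07 0.05] 22.9
mark [214. 197.] 526 [0.548 0.128] [0.063 0.062] 0.0
masher [376. 186.] 688 [ 0.571 -0.25 ] [0.032 0.188] 0.4 head (array([ 0.572, -0.303]), array([0.083, 0.031]), 90.0)
masher [370. 214.] 696 [ 0.505 -0.231] [0.188 0.033] 83.4 head (array([ 0.498, -0.291]), array([0.068, 0.033]), 83.2)
masher [384. 244.] 641 [ 0.428 -0.262] [0.188 0.029] 88.5 head (array([ 0.426, -0.322]), array([0.068, 0.029]), 88.8)
t 22.0 at [0.3952 0.2364 0.2079] -> rot [-0.0, 0.1, 0.1] xyz [0.0018, 0.0011, 0.1509] | F [-2.7 -0.9 -2.3] op 0.0883 q [0.28, -0.05, 1.92, -0.0, 1.28, 1.46]
```

>>> jog_arm(
  rot=[
    [0,0,0],
    [0,0,0],
    [0,0,0],
    [0,0,0],
    [0,0,0],
  ],
  xyz=[
    [0.001,0,0.03],
    [0.001,0,0.07],
    [0.001,0,0.11],
    [0.001,0,0.15],
    [0.001,0,0.152],
  ],
  grip=[-1,-1,-1,-1,-1],
)

```text
clock: 22.5
tool_pos: [0.3941, 0.2344, 0.054]
ee_rot: [3.083, 0.598, -0.017]
wrist_force: [-0.1, -0.4, -0.7]
opening: 0.088
```

>>> jog_arm(
  rot=[
    [0,0,0],
    [0,0,0],
    [0,0,0],
    [0,0,0],
    [0,0,0],
  ],
  xyz=[
    [0,0,0],
    [0,0,0],
    [0,0,0],
    [0,0,0],
    [0,0,0],
  ],
  grip=[0.2,0.6,1,1,1],
)

```text
clock: 23.0
tool_pos: [0.3999, 0.2366, 0.0606]
ee_rot: [-3.083, -0.599, -0.006]
wrist_force: [-0.7, 0.6, 8.2]
opening: 0.0595
```

>>> jog_arm(
  rot=[
    [0,0,0],
    [0,0,0],
    [0,0,0],
    [0,0,0],
    [0,0,0],
  ],
  xyz=[
    [0,0,0],
    [0,0,-0.02],
    [0,0,-0.07],
    [0,0,-0.12],
    [0,0,-0.17],
  ],
  grip=[1,1,1,1,1],
)

```text
clock: 23.5
tool_pos: [0.3975, 0.2359, 0.2306]
ee_rot: [3.084, 0.599, -0.001]
wrist_force: [1.4, 0.7, -2.9]
opening: 0.0593
```

```bash
python3 -c "
from h import *
plan([.549,.129,.225],Rdown(22))"
```

```text
t 23.5 at [0.3975 0.2359 0.2306] -> rot [-0.0, 0.0, -0.0] xyz [0.1004, 0.1558, 0.0056] | F [ 1.4  0.7 -2.9] op 0.0593 q [0.28, -0.07, 1.89, -0.0, 1.32, 1.46]
```

>>> jog_arm(
  rot=[
    [0,0,0],
    [0,0,0],
    [0,0,0],
    [0,0,0],
    [0,0,0],
  ],
  xyz=[
    [0.02,0.03,0],
    [0.045,0.07,0],
    [0.07,0.11,0],
    [0.09,0.14,0],
    [0.1,0.156,0],
  ],
  grip=[1,1,1,1,1],
)

```text
clock: 24.0
tool_pos: [0.5514, 0.1267, 0.2288]
ee_rot: [3.084, 0.596, 0.001]
wrist_force: [-0.1, -0.0, -4.0]
opening: 0.0591
```

>>> jog_arm(
  rot=[
    [0,0,0],
    [0,0,0],
    [0,0,0],
    [0,0,0],
    [0,0,0],
  ],
  xyz=[
    [0,0,0.02],
    [0,0,0.06],
    [0,0,0.1],
    [0,0,0.128],
    [0,0,0.128],
  ],
  grip=[1,1,1,1,1],
)

```text
clock: 24.5
tool_pos: [0.5454, 0.1287, 0.0962]
ee_rot: [-3.082, -0.599, 0.015]
wrist_force: [-1.1, 0.5, -3.0]
opening: 0.0593
```

>>> jog_arm(
  rot=[
    [0,0,0],
    [0,0,0],
    [0,0,0],
    [0,0,0],
    [0,0,0],
  ],
  xyz=[
    [0,0,0.001],
    [0,0,0.003],
    [0,0,0.005],
    [0,0,0.007],
    [0,0,0.008],
  ],
  grip=[1,1,1,1,1],
)

```text
clock: 25.0
tool_pos: [0.5498, 0.1289, 0.0933]
ee_rot: [3.084, 0.599, 0.002]
wrist_force: [0.2, -0.6, -3.1]
opening: 0.059
```

```bash
python3 -c "
from h import *
plan([.549,.129,.0895],Rdown(22))"
```

```text
t 25.0 at [0.5498 0.1289 0.0933] -> rot [0.0, -0.1, -0.0] xyz [-0.0007, -0.0004, 0.0038] | F [ 0.2 -0.6 -3.1] op 0.059 q [0.02, 0.33, 1.74, 0.0, 1.07, 1.21]
```

>>> jog_arm(
  rot=[
    [0,0,0],
    [0,0,0],
    [0,0,0],
    [0,0,0],
    [0,0,0],
  ],
  xyz=[
    [0,0,0.001],
    [0,0,0.001],
    [0,0,0.002],
    [0,0,0.002],
    [0,0,0.0025],
  ],
  grip=[1,1,1,1,1],
)

```text
clock: 25.5
tool_pos: [0.5499, 0.1289, 0.0906]
ee_rot: [3.084, 0.599, 0.001]
wrist_force: [-1.2, 0.3, 2.0]
opening: 0.0591
```

>>> jog_arm(
  rot=[
    [0,0,0],
    [0,0,0],
    [0,0,0],
    [0,0,0],
    [0,0,0],
  ],
  xyz=[
    [0,0,0.001],
    [0,0,0.001],
    [0,0,0.001],
    [0,0,0.001],
    [0,0,0.001],
  ],
  grip=[1,1,1,1,1],
)

```text
clock: 26.0
tool_pos: [0.5507, 0.1291, 0.0906]
ee_rot: [3.084, 0.599, 0.004]
wrist_force: [-0.6, 1.5, 5.1]
opening: 0.0593
```

>>> jog_arm(
  rot=[
    [0,0,0],
    [0,0,0],
    [0,0,0],
    [0,0,0],
    [0,0,0],
  ],
  xyz=[
    [0,0,-0.001],
    [0,0,-0.001],
    [0,0,-0.001],
    [0,0,-0.001],
    [0,0,-0.001],
  ],
  grip=[1,1,-0.35,-0.4,-0.5],
)

```text
clock: 26.5
tool_pos: [0.5493, 0.1288, 0.0899]
ee_rot: [-3.084, -0.599, 0.001]
wrist_force: [0.4, -0.6, 0.2]
opening: 0.0657
```

>>> jog_arm(
  rot=[
    [0,0,0],
    [0,0,0],
    [0,0,0],
    [0,0,0],
    [0,0,0],
  ],
  xyz=[
    [0,0,0],
    [0,0,-0.02],
    [0,0,-0.06],
    [0,0,-0.1],
    [0,0,-0.14],
  ],
  grip=[-0.75,-0.8,-0.8,-0.8,-0.8],
)

```text
clock: 27.0
tool_pos: [0.5491, 0.1288, 0.2313]
ee_rot: [-3.084, -0.599, 0.001]
wrist_force: [0.2, -0.9, 0.0]
opening: 0.0792
```

```bash
python3 -c "
from h import *
plan([.43,-.23,.225],Rdown(0))
snap('wrist','w5')"
```

```text
t 27.0 at [0.5491 0.1288 0.2313] -> rot [-0.0, 0.1, 22.0] xyz [-0.2447, 0.2881, 0.0064] | F [ 0.2 -0.9  0. ] op 0.0792 q [0.02, 0.16, 1.64, -0.0, 1.34, 1.21]
```

View pics/w5.png

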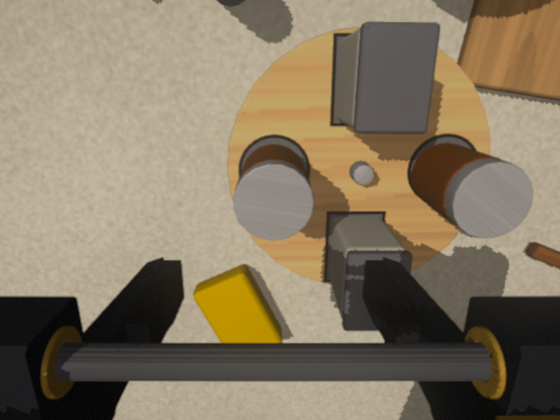

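All four turntable pieces stand on their marks. Before the mashers I'll check the wrist camera's mount position, since it affects tilt clearance, and what the arm's kinematics look like.

```bash
python3 look.py top4
python3 - <<'E'
from h import *
s=sensors.observe(); m=optics.camera_model('wrist')
Rm,_=cv2.Rodrigues(np.array(m['rvec'])); C=-Rm.T@np.array(m['tvec']).reshape(3)
R0=R.from_rotvec(s['ee_rot']).as_matrix()
print('cam in tool',R0.T@(C-s['tool_pos']),'axis',R0.T@Rm[2], 'qs',s['q'])
plan([.43,-.2,.25],Rdown(90))
c=load('top4');P=cloud(c);z=P[:,:,2]
for n,m in [('bin',(P[:,:,1]<-.47)&(P[:,:,0]<.75))]:
    print(n,np.nanmax(z[m]),np.nanmin(P[m][:,1]));
mm=(z>.1)&(P[:,:,1]<-.4)&(P[:,:,0]<.7); q=P[mm]; print(np.round(np.percentile(q,[1,50,99],axis=0),3))
mm=(z>.07)&(z<.09)&(P[:,:,1]<-.37)&(P[:,:,1]>-.46)&(P[:,:,0]<.62)
q=P[mm]; print('caddy',np.round(np.percentile(q,[1,50,99],axis=0),3))
# caddy outline by colour at z=.08
im=c['im']
cv2.imwrite('pics/cad.png',cv2.resize(im[160:280,400:490,::-1],None,fx=6,fy=5))
E
```

```text
z120 [274. 165.] 529 [ 0.608 -0.019] [0.057 0.057] 72.3
z120 [211. 192.] 439 [0.546 0.12 ] [0.044 0.057] 89.0
z120 [255. 209.] 691 [0.508 0.024] [0.07 0.05] 22.1
masher [376. 186.] 683 [ 0.572 -0.251] [0.189 0.032] 89.1 head (array([ 0.571, -0.311]), array([0.069, 0.031]), 89.1)
masher [362. 235.] 653 [ 0.445 -0.211] [0.033 0.189] 14.1 head (array([ 0.46 , -0.269]), array([0.033, 0.069]), 14.1)
masher [384. 246.] 677 [ 0.422 -0.262] [0.033 0.189] 2.5 head (array([ 0.424, -0.299]), array([0.033, 0.114]), 2.5)
cam in tool [ 0.08056957 -0.00077076 -0.14732733] axis [-3.12159513e-01  4.58438216e-04  9.50029593e-01] qs [2.02168865e-02 1.59063959e-01 1.63610469e+00 1.15932411e-05
 1.33533237e+00 1.20712247e+00]
t 27.1 at [0.5529 0.129  0.2368] -> rot [0.6, -0.4, -68.0] xyz [-0.2371, 0.2591, -0.0147] | F [0.  0.2 0.9] op 0.0792 q [0.02, 0.16, 1.64, 0.0, 1.34, 1.21]
bin 0.2074277169352531 -0.7603794293318148
[[ 0.107 -0.645  0.102]
 [ 0.399 -0.564  0.196]
 [ 0.685 -0.542  0.205]]
caddy [[ 0.4   -0.449  0.07 ]
 [ 0.49  -0.426  0.079]
 [ 0.588 -0.381  0.083]]
```

View pics/cad.png

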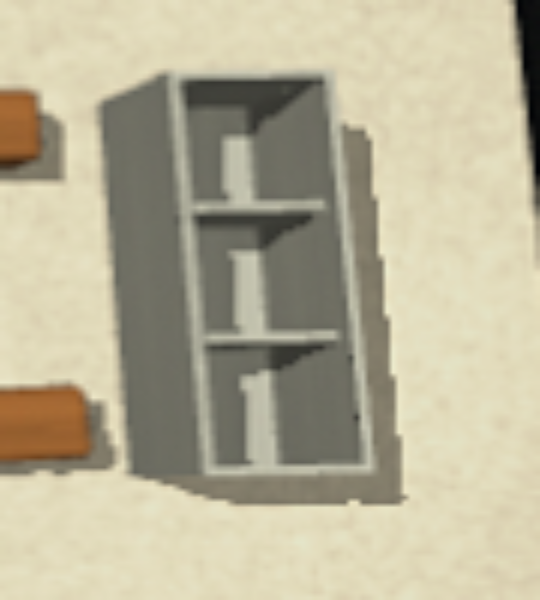

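A masher has been knocked aside: the middle one is now at (362,235). The far one at (376,186) is untouched, so I take it first. My plan is to grip the handle with the tool tilted 45° toward the head. Rolling the wrist 180° then stands the masher head down.

```bash
cat >> h.py <<'E'
def Rtilt(az,deg,sgn=1):
    """tool z tilted deg from down toward azimuth az (deg); sgn=+1: tool x upward side (camera up)"""
    a=np.radians(az); t=np.radians(deg); h=np.array([np.cos(a),np.sin(a),0])
    z=np.sin(t)*h-np.cos(t)*np.array([0,0,1.]); x=sgn*(np.cos(t)*h+np.sin(t)*np.array([0,0,1.]))
    return np.c_[x,np.cross(z,x),z]
E
python3 - <<'E'
from h import *
c=load('top4')
q=cast(c,[(428,174.4),(455.3,174.4),(462,254),(434.2,254.8)],.08);print(np.round(q,3),q.mean(0))
plan([.572,-.20,.26],Rdown(-90))
plan([.572,-.20,.26],Rtilt(-90,45))
im=c['im'];cv2.imwrite('pics/mash.png',cv2.resize(im[160:330,300:480,::-1],None,fx=4,fy=3.5))
E
```

```text
[[ 0.587 -0.384  0.08 ]
 [ 0.586 -0.448  0.08 ]
 [ 0.4   -0.449  0.08 ]
 [ 0.399 -0.385  0.08 ]] [ 0.49311655 -0.41647758  0.08      ]
t 27.1 at [0.5529 0.129  0.2368] -> rot [-0.4, -0.6, 112.0] xyz [-0.1053, 0.3123, -0.0231] | F [0.  0.2 0.9] op 0.0792 q [0.02, 0.16, 1.64, 0.0, 1.34, 1.21]
t 27.1 at [0.5529 0.129  0.2368] -> rot [-44.0, 28.8, 105.1] xyz [-0.1053, 0.3123, -0.0231] | F [0.  0.2 0.9] op 0.0792 q [0.02, 0.16, 1.64, 0.0, 1.34, 1.21]
```

View pics/mash.png

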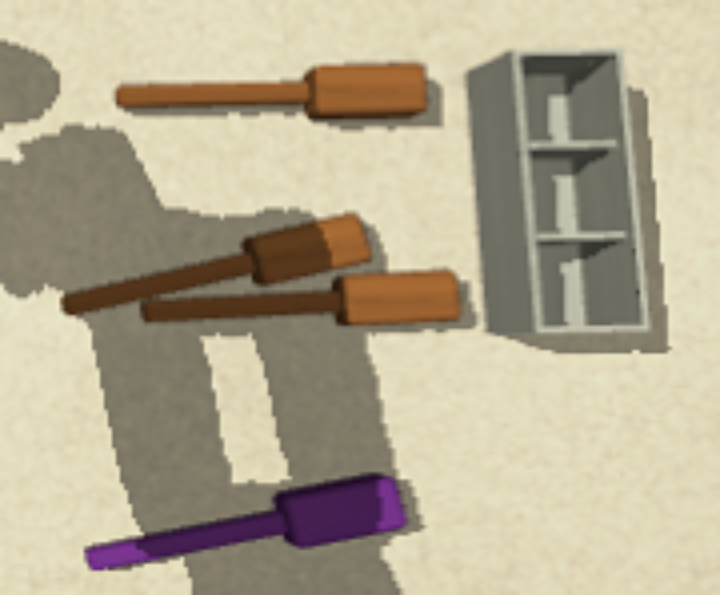

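The enlarged crop shows three brown mashers, with the far one isolated and the lower two touching near (150,300), plus the purple one, which is excluded. The caddy rim corners cast to 188 x 64 mm, against 190 x 66 given.

>>> jog_arm(
  rot=[
    [0,0,8],
    [0,0,16],
    [0,0,24],
    [0,0,32],
    [0,0,40],
  ],
  xyz=[
    [-0.01,0.03,-0.02],
    [-0.02,0.065,-0.03],
    [-0.035,0.1,-0.03],
    [-0.045,0.14,-0.03],
    [-0.06,0.175,-0.03],
  ],
  grip=[-0.8,-0.8,-0.8,-0.8,-0.8],
)

```text
clock: 27.6
tool_pos: [0.5592, -0.0575, 0.2593]
ee_rot: [-3.101, 0.501, 0.001]
wrist_force: [0.3, 0.3, 0.3]
opening: 0.0794
```

Run:
```python
from h import *
plan([.572,-.20,.26],Rdown(-90))
plan([.572,-.20,.26],Rtilt(-90,45))
```

```text
t 27.6 at [ 0.5592 -0.0575  0.2593] -> rot [0.0, 0.0, 71.7] xyz [0.057, 0.1313, -0.0007] | F [0.3 0.3 0.3] op 0.0794 q [-0.31, 0.14, 1.62, -0.0, 1.39, 1.58]
t 27.6 at [ 0.5592 -0.0575  0.2593] -> rot [-28.0, 38.9, 67.8] xyz [0.057, 0.1313, -0.0007] | F [0.3 0.3 0.3] op 0.0794 q [-0.31, 0.14, 1.62, -0.0, 1.39, 1.58]
```

>>> jog_arm(
  rot=[
    [-2.8,3.9,6.8],
    [-5.6,7.8,13.6],
    [-8.4,11.7,20.4],
    [-11.2,15.6,27.1],
    [-14,19.5,34],
  ],
  xyz=[
    [0.01,0.02,0],
    [0.02,0.05,0],
    [0.03,0.08,0],
    [0.045,0.11,0],
    [0.057,0.131,0],
  ],
  grip=[-0.8,-0.8,-0.8,-0.8,-0.8],
)

```text
clock: 28.1
tool_pos: [0.5725, -0.1999, 0.2595]
ee_rot: [2.524, -1.254, 0.422]
wrist_force: [0.5, 0.6, -0.6]
opening: 0.0792
```

Run:
```python
from h import *
plan([.572,-.20,.26],Rtilt(-90,45))
```

```text
t 28.1 at [ 0.5725 -0.1999  0.2595] -> rot [-14.1, 19.2, 33.7] xyz [-0.0001, 0.0006, -0.0005] | F [ 0.5  0.6 -0.6] op 0.0792 q [-0.37, 0.1, 1.71, -0.36, 1.08, 2.25]
```

```bash
cat > kin.py <<'E'
from h import *
def ori(q):
    return (R.from_euler('z',q[0])*R.from_euler('y',q[1]+q[2])*R.from_euler('z',q[3])*R.from_euler('y',q[4])*R.from_euler('z',q[5]))
if __name__=='__main__':
    L=[eval(l) for l in open('log.txt')]
    for q,p,r in L[:1]+L[-4:]:
        print(np.round((ori(q).inv()*R.from_rotvec(r)).as_rotvec(),3))
E
python3 kin.py
```

```text
[0.    0.    1.571]
[0.    0.    1.571]
[0.    0.    1.571]
[0.    0.    1.571]
[-0.     0.     1.571]
```

```bash
cat > kin.py <<'E'
from h import *
from scipy.optimize import least_squares
def frames(q):
    z=lambda a:R.from_euler('z',a).as_matrix(); y=lambda a:R.from_euler('y',a).as_matrix()
    A=[z(q[0])]; 
    for m in (y(q[1]),y(q[2]),z(q[3]),y(q[4]),z(q[5])): A.append(A[-1]@m)
    return A
# params: a1,L,d1 | a2(z),a2x | d4z, d4x | y5 | d6
def fk(q,p):
    A=frames(q)
    t=[[p[0],p[1],p[2]],[p[4],0,p[3]],[p[6],0,p[5]],[0,p[7],0],[0,0,0],[0,0,p[8]]]
    return sum(a@np.array(x) for a,x in zip(A,t)), A[-1]@z90
z90=R.from_euler('z',90,degrees=True).as_matrix()
def fit():
    L=[eval(l) for l in open('log.txt')]
    def f(p): return np.concatenate([fk(q,p)[0]-np.array(x) for q,x,r in L]+[1e-4*(p-p0)])
    p0=np.array([0,.06,.3,.4,0,.4,0,.05,.3])
    s=least_squares(f,p0); return s.x, np.abs(f(s.x)[:-9]).max()
def ik(P,Rt,q0,p):
    def f(q):
        x,Rm=fk(q,p); return np.r_[(x-P)*5, R.from_matrix(Rm.T@Rt).as_rotvec()]
    lo=np.array([-2.99,-.89,.3,-1.14,0,-3.12]);hi=np.array([2.99,2.07,2.58,4.28,2.63,3.12])
    s=least_squares(f,np.clip(q0,lo+.01,hi-.01),bounds=(lo,hi)); return s.x,np.abs(s.fun).max()
if __name__=='__main__':
    p,e=fit(); print(np.round(p,4),e)
    q0=sensors.observe()['q']
    print('pick hi',*ik(np.array([.572,-.2,.26]),Rtilt(-90,45),q0,p))
    print('pick lo',*ik(np.array([.572,-.253,.011]),Rtilt(-90,45),q0,p))
    q1=q0.copy(); q1[5]-=3.1
    print('pick lo flip',*ik(np.array([.572,-.253,.011]),Rtilt(-90,45,-1),q1,p))
    for x in (.555,.493,.431):
        print('place',x,*[np.round(v,2) for v in ik(np.array([x,-.4165,.13]),Rtilt(0,45,-1),q1,p)],*[np.round(v,2) for v in ik(np.array([x,-.4165,.13]),Rtilt(-90,45,-1),q1,p)])
E
python3 kin.py
```

```text
[ 0.      0.1178  0.3134  0.4382 -0.      0.5145  0.0855  0.      0.3115] 2.7376672040446692e-09
pick hi [-0.20912497  0.22303967  1.6615725  -0.75340028  1.19951041  3.12      ] 0.07674603067715094
pick lo [-0.36980393  0.57545833  1.68956929 -0.73233059  0.83200399  3.12      ] 0.23878951153780575
pick lo flip [-0.264285    0.65244312  1.7241036  -1.0894894   0.87890284  0.51929693] 3.2959746043559335e-16
place 0.555 [-1.07  0.35  1.79  0.85  0.83 -3.12] 0.1 [-0.54  0.46  1.69 -1.    0.8   0.12] 0.0
place 0.493 [-1.15  0.27  1.87  0.79  0.87 -3.12] 0.14 [-0.6   0.36  1.85 -1.05  0.74  0.14] 0.0
place 0.431 [-1.25  0.2   1.94  0.73  0.93 -3.12] 0.18 [-0.68  0.25  1.99 -1.11  0.66  0.15] 0.0
```

```bash
cat > pth.py <<'E'
from kin import *
p,e=fit()
def path(P0,R0,P1,R1,q0,n=8):
    rv=R.from_matrix(R0.T@R1).as_rotvec(); print('ang',np.degrees(np.linalg.norm(rv)))
    q=q0
    for k in range(n+1):
        f=k/n; q,er=ik(P0+(P1-P0)*f,R0@R.from_rotvec(rv*f).as_matrix(),q,p); print(round(f,2),np.round(q,2),'%.1e'%er)
    return q
if __name__=='__main__':
    q0=sensors.observe()['q'];t=38
    A=Rtilt(-90,t,-1);B=Rtilt(0,90-t,1)
    g=q0.copy();g[5]=.4;g[3]=-.9
    pk=np.array([.572,-.252,.010])
    ql,er=ik(pk,A,g,p);print('pick',np.round(ql,2),er)
    qh,er=ik(pk+[0,0,.2],A,ql,p);print('lift',np.round(qh,2),er)
    for x in (.555,.493,.431):
        print('well',x); w=np.array([x+.008,-.4165,.105])
        q=path(pk+[0,0,.2],A,w+[0,0,.12],B,qh)
        print('down',*ik(w,B,q,p))
    s=sensors.observe();print('now to pick-high'); path(s['tool_pos'],R.from_rotvec(s['ee_rot']).as_matrix(),pk+[0,0,.2],A,s['q'])
E
python3 pth.py
```

```text
pick [-0.31  0.61  1.73 -0.93  0.82  0.35] 7.13056033561254e-13
lift [-0.31  0.28  1.69 -0.73  1.07  0.02] 5.551115123125783e-16
well 0.555
ang 119.99999999999999
0.0 [-0.31  0.28  1.69 -0.73  1.07  0.02] 5.6e-16
0.12 [-0.42  0.24  1.68 -0.53  1.02  0.02] 6.1e-12
0.25 [-0.53  0.2   1.68 -0.32  0.98 -0.  ] 2.4e-11
0.38 [-0.65  0.18  1.69 -0.09  0.95 -0.03] 5.8e-11
0.5 [-0.77  0.16  1.71  0.15  0.93 -0.07] 8.4e-11
0.62 [-0.88  0.16  1.74  0.39  0.92 -0.11] 1.2e-10
0.75 [-0.98  0.18  1.77  0.62  0.92 -0.15] 1.3e-10
0.88 [-1.07  0.2   1.8   0.85  0.93 -0.18] 9.8e-11
1.0 [-1.15  0.23  1.84  1.08  0.95 -0.2 ] 5.3e-11
down [-1.14624027  0.44829429  1.86710059  1.25732583  0.85540454 -0.47844846] 2.0539125955565396e-14
well 0.493
ang 119.99999999999999
0.0 [-0.31  0.28  1.69 -0.73  1.07  0.02] 5.6e-16
0.12 [-0.42  0.22  1.7  -0.53  1.02  0.01] 2.1e-11
0.25 [-0.55  0.17  1.72 -0.32  0.97 -0.01] 4.0e-11
0.38 [-0.68  0.13  1.75 -0.08  0.94 -0.06] 7.4e-11
0.5 [-0.81  0.11  1.78  0.16  0.93 -0.12] 1.1e-10
0.62 [-0.94  0.1   1.81  0.41  0.93 -0.18] 8.4e-11
0.75 [-1.06  0.1   1.85  0.64  0.96 -0.23
[... 598 characters left out ...]
11
0.88 [-1.28  0.06  1.96  0.85  1.06 -0.34] 6.2e-12
1.0 [-1.4   0.1   2.    1.03  1.13 -0.34] 3.4e-12
down [-1.3951591   0.34360564  2.02912808  1.16961814  1.00247365 -0.6226952 ] 1.942890293094024e-15
now to pick-high
ang 145.74674332438306
0.0 [-0.37  0.1   1.71 -0.36  1.08  2.25] 1.1e-15
0.12 [-0.37  0.14  1.67 -0.37  1.12  1.95] 1.1e-15
0.25 [-0.36  0.18  1.64 -0.41  1.16  1.65] 1.1e-15
0.38 [-0.35  0.22  1.62 -0.45  1.18  1.37] 1.1e-15
0.5 [-0.34  0.25  1.61 -0.5   1.19  1.1 ] 2.2e-15
0.62 [-0.33  0.27  1.61 -0.56  1.18  0.83] 2.8e-16
0.75 [-0.32  0.28  1.63 -0.62  1.16  0.56] 2.2e-15
0.88 [-0.31  0.29  1.65 -0.68  1.12  0.29] 4.6e-15
1.0 [-0.31  0.28  1.69 -0.73  1.07  0.02] 4.9e-14
```

Run:
```python
from h import *
plan([.572,-.252,.21],Rtilt(-90,38,-1))
```

```text
t 28.1 at [ 0.5725 -0.1999  0.2595] -> rot [-16.3, -15.6, -144.0] xyz [0.0182, 0.0243, 0.0652] | F [ 0.5  0.6 -0.6] op 0.0792 q [-0.37, 0.1, 1.71, -0.36, 1.08, 2.25]
```

>>> jog_arm(
  rot=[
    [-0.9,-0.9,-8.2],
    [-1.8,-1.8,-16.4],
    [-2.8,-2.7,-24.6],
    [-3.7,-3.5,-32.8],
    [-4.6,-4.4,-41],
  ],
  xyz=[
    [0,0,0],
    [0,0,0],
    [0,0,0],
    [0,0,0],
    [0,0,0],
  ],
  grip=[-0.6,-0.4,-0.4,-0.4,-0.4],
)

```text
clock: 28.6
tool_pos: [0.5727, -0.198, 0.2589]
ee_rot: [2.713, -0.295, 0.095]
wrist_force: [0.3, 0.1, 0.6]
opening: 0.0616
```

>>> jog_arm(
  rot=[
    [-0.9,-0.9,-8.2],
    [-1.8,-1.8,-16.4],
    [-2.8,-2.7,-24.6],
    [-3.7,-3.5,-32.8],
    [-4.6,-4.4,-41],
  ],
  xyz=[
    [0,0,0],
    [0,0,0],
    [0,0,0],
    [0,0,0],
    [0,0,0],
  ],
  grip=[-0.4,-0.4,-0.4,-0.4,-0.4],
)

```text
clock: 29.1
tool_pos: [0.5727, -0.198, 0.2588]
ee_rot: [2.576, 0.638, -0.22]
wrist_force: [-0.7, -0.4, 0.3]
opening: 0.0616
```

>>> jog_arm(
  rot=[
    [-0.9,-0.9,-8.2],
    [-1.8,-1.8,-16.4],
    [-2.8,-2.7,-24.6],
    [-3.7,-3.5,-32.8],
    [-4.6,-4.4,-41],
  ],
  xyz=[
    [0,0,0],
    [0,0,0],
    [0,0,0],
    [0,0,0],
    [0,0,0],
  ],
  grip=[-0.4,-0.4,-0.4,-0.4,-0.4],
)

```text
clock: 29.6
tool_pos: [0.5727, -0.1979, 0.2588]
ee_rot: [2.15, 1.481, -0.505]
wrist_force: [-0.3, -0.2, -0.4]
opening: 0.0617
```

Run:
```python
from h import *
plan([.572,-.252,.15],Rtilt(-90,38,-1))
```

```text
t 29.6 at [ 0.5727 -0.1979  0.2588] -> rot [-2.3, -2.6, -20.3] xyz [0.0182, -0.0036, 0.1201] | F [-0.3 -0.2 -0.4] op 0.0617 q [-0.24, 0.23, 1.62, -0.64, 1.23, 0.33]
```

>>> jog_arm(
  rot=[
    [-0.7,-0.8,-6],
    [-1.4,-1.6,-12],
    [-2,-2.4,-18],
    [-2.3,-2.6,-20.3],
    [-2.3,-2.6,-20.3],
  ],
  xyz=[
    [0.004,0,0.03],
    [0.009,-0.001,0.06],
    [0.014,-0.002,0.09],
    [0.018,-0.003,0.12],
    [0.018,-0.003,0.12],
  ],
  grip=[-0.4,-0.4,-0.4,-0.4,-0.4],
)

```text
clock: 30.1
tool_pos: [0.5694, -0.2524, 0.146]
ee_rot: [1.847, 1.838, -0.637]
wrist_force: [0.2, 0.6, -0.3]
opening: 0.062
```

Run:
```python
from h import *
plan([.572,-.252,.010],Rtilt(-90,38,-1))
snap('wrist','w6'); snap('scene','s6')
```

```text
t 30.1 at [ 0.5694 -0.2524  0.146 ] -> rot [-0.4, -0.1, -0.1] xyz [0.0838, 0.0031, 0.1071] | F [ 0.2  0.6 -0.3] op 0.062 q [-0.31, 0.37, 1.72, -0.78, 0.99, 0.12]
```

View pics/w6.png

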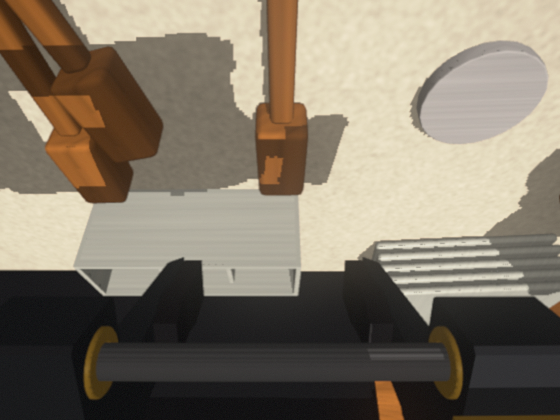

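View pics/s6.png

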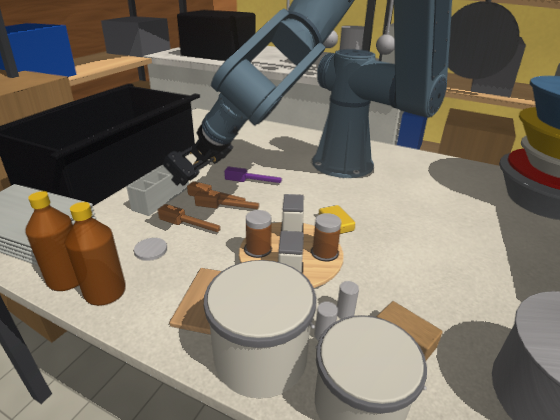

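The wrist view shows the far masher's handle centred between the jaws at (283,60), with its head at (280,150). The gripper body is clear of everything. I'll descend.

>>> jog_arm(
  rot=[
    [0,0,0],
    [0,0,0],
    [0,0,0],
    [0,0,0],
    [0,0,0],
  ],
  xyz=[
    [0.015,0.001,0.02],
    [0.03,0.002,0.04],
    [0.045,0.003,0.06],
    [0.06,0.003,0.077],
    [0.065,0.003,0.083],
  ],
  grip=[-0.4,-0.4,-0.4,-0.4,-0.4],
)

```text
clock: 30.7
tool_pos: [0.5768, -0.2517, 0.0458]
ee_rot: [1.844, 1.832, -0.63]
wrist_force: [-0.6, 0.5, -0.9]
opening: 0.0619
```

>>> jog_arm(
  rot=[
    [0,0,0],
    [0,0,0],
    [0,0,0],
    [0,0,0],
    [0,0,0],
  ],
  xyz=[
    [0,0,0],
    [0,0,0],
    [0,0,0],
    [0,0,0],
    [0,0,0],
  ],
  grip=[-0.4,-0.4,-0.4,-0.4,-0.4],
)

```text
clock: 31.2
tool_pos: [0.5771, -0.2526, 0.0472]
ee_rot: [1.843, 1.83, -0.629]
wrist_force: [0.5, -0.8, 0.1]
opening: 0.0615
```

Run:
```python
from h import *
plan([.572,-.252,.010],Rtilt(-90,38,-1))
```

```text
t 31.2 at [ 0.5771 -0.2526  0.0472] -> rot [0.1, 0.1, -0.4] xyz [0.0234, -0.0054, 0.0289] | F [ 0.5 -0.8  0.1] op 0.0615 q [-0.31, 0.55, 1.72, -0.88, 0.86, 0.29]
```

>>> jog_arm(
  rot=[
    [0,0,0],
    [0,0,0],
    [0,0,0],
    [0,0,0],
    [0,0,0],
  ],
  xyz=[
    [0.005,-0.005,0.006],
    [0.01,-0.005,0.012],
    [0.015,-0.005,0.019],
    [0.02,-0.005,0.025],
    [0.0225,-0.005,0.028],
  ],
  grip=[-0.4,-0.4,-0.4,-0.4,-0.4],
)

```text
clock: 31.7
tool_pos: [0.5711, -0.2518, 0.0088]
ee_rot: [1.844, 1.833, -0.632]
wrist_force: [1.0, -0.6, 0.9]
opening: 0.0619
```

Run:
```python
from h import *
plan([.572,-.252,.010],Rtilt(-90,38,-1))
snap('wrist','w7')
```

```text
t 31.7 at [ 0.5711 -0.2518  0.0088] -> rot [-0.0, 0.0, -0.3] xyz [-0.0009, 0.0009, -0.0008] | F [ 1.  -0.6  0.9] op 0.0619 q [-0.31, 0.61, 1.73, -0.93, 0.82, 0.36]
```

View pics/w7.png

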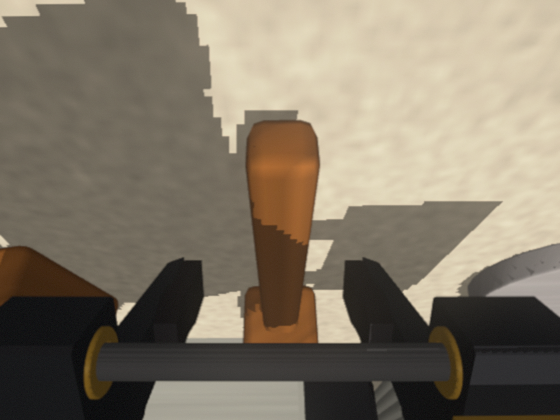

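The handle is centred between the fingers, with its free end at (283,145). I'll grip and lift.

>>> jog_arm(
  rot=[
    [0,0,0],
    [0,0,0],
    [0,0,0],
    [0,0,0],
    [0,0,0],
  ],
  xyz=[
    [0,0,0],
    [0,0,0],
    [0,0,0],
    [0,0,0],
    [0,0,0],
  ],
  grip=[0,0.5,1,1,1],
  newtons=50,
)

```text
clock: 32.25
tool_pos: [0.572, -0.252, 0.0107]
ee_rot: [1.843, 1.831, -0.63]
wrist_force: [0.4, 0.1, 0.6]
opening: 0.0239
```

>>> jog_arm(
  rot=[
    [0,0,0],
    [0,0,0],
    [0,0,0],
    [0,0,0],
    [0,0,0],
  ],
  xyz=[
    [0,0,0],
    [0,0,0],
    [-0.012,0,-0.016],
    [-0.03,0,-0.04],
    [-0.055,0,-0.07],
  ],
  grip=[1,1,1,1,1],
)

```text
clock: 32.75
tool_pos: [0.5696, -0.2513, 0.0979]
ee_rot: [1.845, 1.836, -0.633]
wrist_force: [1.1, -1.3, -1.0]
opening: 0.0157
```

>>> jog_arm(
  rot=[
    [0,0,0],
    [0,0,0],
    [0,0,0],
    [0,0,0],
    [0,0,0],
  ],
  xyz=[
    [-0.02,0,-0.025],
    [-0.045,0,-0.055],
    [-0.07,0,-0.09],
    [-0.09,0,-0.115],
    [-0.09,0,-0.115],
  ],
  grip=[1,1,1,1,1],
)

```text
clock: 33.25
tool_pos: [0.5731, -0.2529, 0.2516]
ee_rot: [1.841, 1.824, -0.623]
wrist_force: [0.3, -0.2, -1.3]
opening: 0.0155
```

Run:
```python
from h import *
plan([.563,-.4165,.225],Rtilt(0,52,1))
snap('wrist','w8')
```

```text
t 33.2 at [ 0.5731 -0.2529  0.2516] -> rot [-11.0, 69.0, 97.0] xyz [-0.1122, -0.0098, 0.1221] | F [ 0.3 -0.2 -1.3] op 0.0155 q [-0.31, 0.23, 1.66, -0.71, 1.12, -0.02]
```

View pics/w8.png

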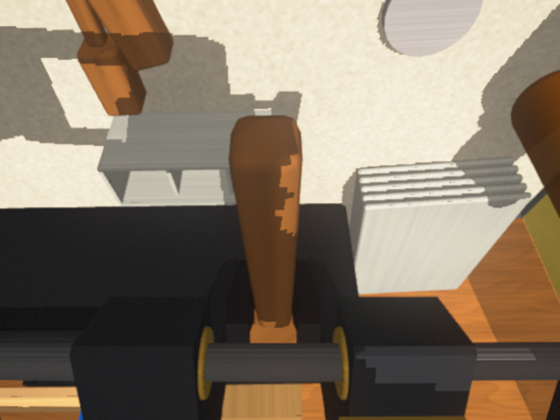

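It is held level, with an opening of 15.5 mm. I'll swing it to head down in three steps.

>>> jog_arm(
  rot=[
    [-0.7,4.6,6.5],
    [-1.5,9.2,12.9],
    [-2.2,13.8,19.4],
    [-2.9,18.4,25.9],
    [-3.7,23,32.3],
  ],
  xyz=[
    [0,0,0],
    [-0.01,0,0.01],
    [-0.015,0,0.02],
    [-0.02,0,0.03],
    [-0.03,0,0.035],
  ],
  grip=[1,1,1,1,1],
)

```text
clock: 33.8
tool_pos: [0.569, -0.2965, 0.2322]
ee_rot: [2.429, 1.401, 0.006]
wrist_force: [-1.2, -0.1, -1.4]
opening: 0.0158
```

Run:
```python
from h import *
plan([.563,-.4165,.225],Rtilt(0,52,1))
```

```text
t 33.8 at [ 0.569  -0.2965  0.2322] -> rot [-8.1, 46.3, 64.2] xyz [-0.1029, 0.0479, 0.04] | F [-1.2 -0.1 -1.4] op 0.0158 q [-0.6, 0.16, 1.68, -0.17, 1.0, -0.0]
```

>>> jog_arm(
  rot=[
    [-0.8,4.6,6.4],
    [-1.6,9.3,12.8],
    [-2.4,13.9,19.2],
    [-3.2,18.5,25.7],
    [-4,23.1,32.1],
  ],
  xyz=[
    [-0.01,0.005,0],
    [-0.02,0.01,0],
    [-0.03,0.015,0],
    [-0.04,0.02,0.005],
    [-0.05,0.024,0.01],
  ],
  grip=[1,1,1,1,1],
)

```text
clock: 34.3
tool_pos: [0.5658, -0.3533, 0.2399]
ee_rot: [2.77, 0.778, 0.697]
wrist_force: [-0.3, 0.4, -2.4]
opening: 0.0157
```

Run:
```python
from h import *
plan([.563,-.4165,.23],Rtilt(0,52,1))
```

```text
t 34.3 at [ 0.5658 -0.3533  0.2399] -> rot [-3.9, 23.1, 32.1] xyz [-0.0395, 0.0494, 0.0101] | F [-0.3  0.4 -2.4] op 0.0157 q [-0.91, 0.13, 1.74, 0.45, 0.95, -0.09]
```

>>> jog_arm(
  rot=[
    [-0.8,4.6,6.4],
    [-1.6,9.2,12.8],
    [-2.4,13.8,19.2],
    [-3.2,18.4,25.6],
    [-3.9,23.1,32.1],
  ],
  xyz=[
    [-0.008,0.01,0.002],
    [-0.016,0.02,0.004],
    [-0.024,0.03,0.006],
    [-0.032,0.04,0.008],
    [-0.04,0.049,0.01],
  ],
  grip=[1,1,1,1,1],
)

```text
clock: 34.8
tool_pos: [0.5625, -0.4165, 0.2297]
ee_rot: [-2.823, 0.001, -1.376]
wrist_force: [0.2, -0.0, -0.9]
opening: 0.0152
```

>>> jog_arm(
  rot=[
    [0,0,0],
    [0,0,0],
    [0,0,0],
    [0,0,0],
    [0,0,0],
  ],
  xyz=[
    [0,0,0],
    [0,0,0],
    [0,0,0],
    [0,0,0],
    [0,0,0],
  ],
  grip=[1,1,1,1,1],
)

```text
clock: 35.3
tool_pos: [0.5643, -0.4159, 0.2334]
ee_rot: [2.821, 0.015, 1.374]
wrist_force: [-0.1, -0.2, -1.5]
opening: 0.016
```

Run:
```python
from h import *
plan([.563,-.4165,.105],Rtilt(0,52,1))
snap('wrist','w9'); snap('scene','s9'); snap('top','t9')
im=load('s9')['im'];cv2.imwrite('pics/s9z.png',cv2.resize(im[60:260,60:340,::-1],None,fx=2.8,fy=2.8))
```

```text
t 35.3 at [ 0.5643 -0.4159  0.2334] -> rot [-0.0, 0.1, 0.6] xyz [-0.1018, -0.0003, 0.0782] | F [-0.1 -0.2 -1.5] op 0.016 q [-1.14, 0.22, 1.84, 1.07, 0.96, -0.18]
```

View pics/s9z.png

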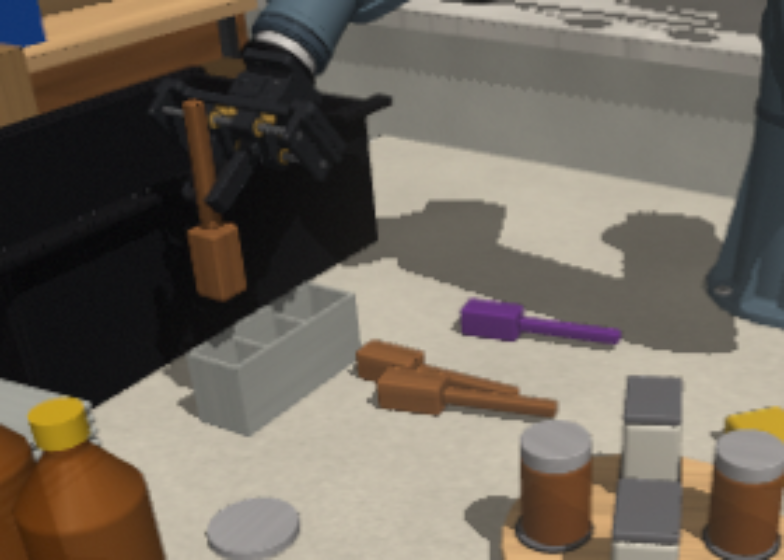

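View pics/t9.png

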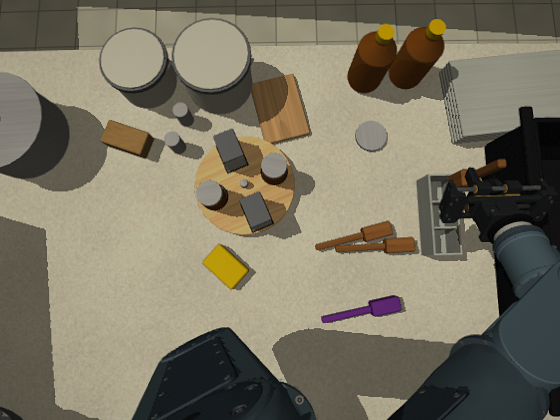

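The scene view shows the masher hanging nearly upright over the caddy, with its top at (131,98) and head bottom at (138,162). I'll check that against the projected expected axis.

Run:
```python
from h import *
c=load('s9')
s=sensors.observe(); z=R.from_rotvec(s['ee_rot']).as_matrix()[:,2]; g=s['tool_pos']-.010*z; print(g)
pts=np.array([g+[0,0,-.10],g+[0,0,-.03],g+[0,0,.09],[.555,-.4165,.08],[.587,-.3845,.08],[.587,-.449,.08]])
uv,_=cv2.projectPoints(pts,c['rvec'],c['tvec'],c['K'],c['distortion']); print(np.round(uv.reshape(-1,2),1), np.round((uv.reshape(-1,2)-[60,60])*2.8))
```

```text
[ 0.55606667 -0.41615364  0.23925462]
[[139.9 164.3]
 [135.7 140.5]
 [127.9  95.7]
 [143.5 183.1]
 [144.4 190.6]
 [126.9 185.3]] [[224. 292.]
 [212. 225.]
 [190. 100.]
 [234. 345.]
 [236. 366.]
 [187. 351.]]
```

Observed and expected axes agree within about 2 mm. I'll lower it into the far well.

>>> jog_arm(
  rot=[
    [0,0,0],
    [0,0,0],
    [0,0,0],
    [0,0,0],
    [0,0,0],
  ],
  xyz=[
    [-0.01,0,0.008],
    [-0.025,0,0.019],
    [-0.04,0,0.031],
    [-0.055,0,0.042],
    [-0.06,0,0.046],
  ],
  grip=[1,1,1,1,1],
)

```text
clock: 35.95
tool_pos: [0.562, -0.4156, 0.1537]
ee_rot: [-2.826, -0.009, -1.372]
wrist_force: [-0.4, 0.1, -2.3]
opening: 0.0153
```

Run:
```python
from h import *
plan([.563,-.4165,.103],Rtilt(0,52,1))
```

```text
t 36.0 at [ 0.562  -0.4156  0.1537] -> rot [-0.1, 0.2, 0.3] xyz [-0.0392, 0.0008, 0.0321] | F [-0.4  0.1 -2.3] op 0.0153 q [-1.15, 0.35, 1.87, 1.17, 0.89, -0.36]
```

>>> jog_arm(
  rot=[
    [0,0,0],
    [0,0,0],
    [0,0,0],
    [0,0,0],
    [0,0,0],
  ],
  xyz=[
    [-0.01,0,0.008],
    [-0.02,0,0.016],
    [-0.03,0,0.024],
    [-0.039,0,0.031],
    [-0.04,0,0.032],
  ],
  grip=[1,1,1,1,1],
)

```text
clock: 36.45
tool_pos: [0.5629, -0.4165, 0.104]
ee_rot: [2.824, 0.01, 1.373]
wrist_force: [-0.3, 0.4, -0.8]
opening: 0.0152
```

>>> jog_arm(
  rot=[
    [0,0,0],
    [0,0,0],
    [0,0,0],
    [0,0,0],
    [0,0,0],
  ],
  xyz=[
    [-0.001,0,0.001],
    [-0.002,0,0.002],
    [-0.003,0,0.002],
    [-0.003,0,0.002],
    [-0.003,0,0.002],
  ],
  grip=[1,1,1,1,1],
)

```text
clock: 36.95
tool_pos: [0.5631, -0.4174, 0.1026]
ee_rot: [2.821, 0.011, 1.375]
wrist_force: [0.0, -0.5, -1.7]
opening: 0.0157
```

>>> jog_arm(
  rot=[
    [0,0,0],
    [0,0,0],
    [0,0,0],
    [0,0,0],
    [0,0,0],
  ],
  xyz=[
    [-0.002,0,0.001],
    [-0.002,0,0.001],
    [-0.002,0,0.001],
    [-0.002,0,0.001],
    [-0.002,0,0.001],
  ],
  grip=[1,0.6,0.4,0.2,0],
)

```text
clock: 37.45
tool_pos: [0.5627, -0.4173, 0.1002]
ee_rot: [2.821, 0.011, 1.375]
wrist_force: [0.2, -0.4, -0.1]
opening: 0.0394
```

>>> jog_arm(
  rot=[
    [0,0,0],
    [0,0,0],
    [0,0,0],
    [0,0,0],
    [0,0,0],
  ],
  xyz=[
    [0,0,-0.01],
    [0,0,-0.035],
    [0,0,-0.07],
    [0,0,-0.11],
    [0,0,-0.15],
  ],
  grip=[0,0,0,0,0],
)

```text
clock: 37.95
tool_pos: [0.4431, -0.4168, 0.1934]
ee_rot: [2.822, 0.011, 1.374]
wrist_force: [0.4, 0.2, 0.7]
opening: 0.0439
```

```bash
python3 look.py top5
python3 - <<'E'
from h import *
plan([.563,-.4165,.103],Rtilt(0,52,1))
snap('scene','s10')
im=load('s10')['im'];a=cv2.resize(im[60:260,60:340,::-1],None,fx=2.8,fy=2.0)
b=cv2.resize(load('top5')['im'][150:300,290:480,::-1],None,fx=784/190,fy=200/75); cv2.imwrite('pics/s10z.png',a); cv2.imwrite('pics/t10z.png',b)
E
```

```text
z120 [228. 145.] 635 [0.655 0.084] [0.069 0.05 ] 23.1
z120 [274. 165.] 527 [ 0.608 -0.019] [0.057 0.058] 69.0
z120 [209. 192.] 537 [0.546 0.127] [0.057 0.057] 89.3
z120 [255. 209.] 698 [0.508 0.024] [0.07 0.05] 22.0
masher [373. 240.] 1340 [ 0.446 -0.238] [0.236 0.073] 87.8 head (array([ 0.449, -0.275]), array([0.174, 0.071]), 74.3)
t 38.0 at [ 0.441  -0.4191  0.1971] -> rot [0.2, 0.0, 0.6] xyz [0.0011, -0.0032, 0.154] | F [ 1.6 -3.7  1.6] op 0.0441 q [-1.39, 0.15, 2.01, 1.06, 1.09, -0.41]
```

View pics/s10z.png

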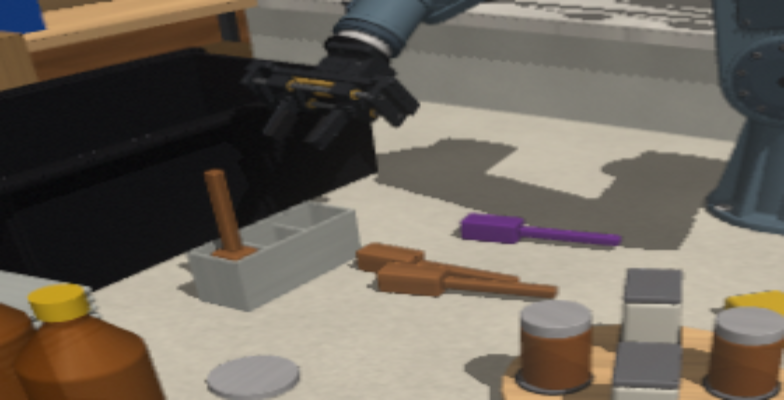

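View pics/t10z.png

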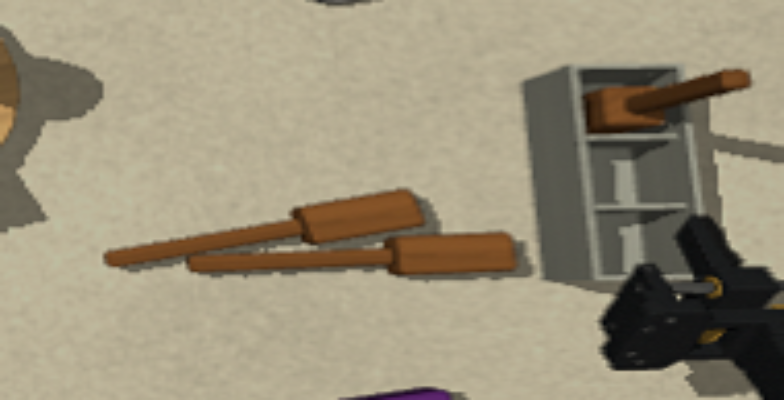

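Masher 1 stands in the far well, and all turntable pieces are within 5 mm of their marks. The other two touch, so a finger will not fit between them near the heads. I'll first drag the middle one clear, gripping it by its protruding free end.

Run:
```python
from pth import *
c=load('top5');im=c['im']
# handle edges via crop pixels: px = 290+u*190/784 , py=150+v*75/200 ... 
def px(u,v): return (290+u*190/784, 150+v*150/400)
b={'m2free':(108,258),'m2hs':(298,221),'m2he_top':(412,193),'m2he_bot':(422,228),'m3free':(190,264),'m3hs':(390,255),'m3he':(515,253)}
for k,v in b.items(): print(k,np.round(cast(c,[px(*v)],.022)[0],3))
s=sensors.observe()
a=Rdown(104.5)
print('to drag grip'); q=path(s['tool_pos'],R.from_rotvec(s['ee_rot']).as_matrix(),np.array([.427,-.14,.15]),a,s['q'],6)
plan([.427,-.14,.2],a)
```

```text
m2free [ 0.424 -0.12   0.022]
m2hs [ 0.456 -0.234  0.022]
m2he_top [ 0.48  -0.304  0.022]
m2he_bot [ 0.448 -0.308  0.022]
m3free [ 0.417 -0.169  0.022]
m3hs [ 0.424 -0.288  0.022]
m3he [ 0.424 -0.362  0.022]
to drag grip
ang 112.87419296886628
0.0 [-1.39  0.16  2.01  1.07  1.08 -0.41] 6.9e-16
0.17 [-1.33  0.12  1.99  0.89  1.14 -0.54] 1.5e-12
0.33 [-1.24  0.09  1.98  0.72  1.17 -0.66] 4.8e-12
0.5 [-1.12  0.05  1.98  0.55  1.18 -0.74] 9.2e-12
0.67 [-0.96  0.02  1.98  0.37  1.17 -0.8 ] 1.1e-11
0.83 [-0.78 -0.    1.99  0.19  1.15 -0.83] 1.5e-11
1.0 [-0.58  0.    2.    0.    1.15 -0.84] 1.7e-11
t 38.0 at [ 0.4423 -0.4197  0.196 ] -> rot [47.3, -35.8, -96.0] xyz [-0.0035, -0.2797, -0.0161] | F [ 0.7 -0.8 -0.3] op 0.044 q [-1.39, 0.16, 2.01, 1.07, 1.08, -0.41]
```

>>> jog_arm(
  rot=[
    [3.1,-2.4,-6.4],
    [6.3,-4.8,-12.8],
    [9.4,-7.2,-19.2],
    [12.6,-9.5,-25.6],
    [15.8,-11.9,-32],
  ],
  xyz=[
    [0,-0.015,-0.015],
    [0,-0.03,-0.015],
    [0,-0.05,-0.015],
    [0,-0.07,-0.015],
    [0,-0.09,-0.015],
  ],
  grip=[0,0,0,0,0],
)

```text
clock: 38.55
tool_pos: [0.4321, -0.3265, 0.2008]
ee_rot: [-2.81, -0.978, -1.008]
wrist_force: [-0.4, 0.2, -0.4]
opening: 0.0438
```

Run:
```python
from h import *
plan([.4305,-.144,.18],Rdown(105))
```

```text
t 38.5 at [ 0.4321 -0.3265  0.2008] -> rot [31.4, -24.1, -64.1] xyz [0.0887, -0.1522, 0.0521] | F [-0.4  0.2 -0.4] op 0.0438 q [-1.25, 0.06, 1.97, 0.7, 1.22, -0.63]
```

>>> jog_arm(
  rot=[
    [3.2,-2.4,-6.4],
    [6.3,-4.8,-12.8],
    [9.5,-7.2,-19.2],
    [12.6,-9.6,-25.6],
    [15.7,-12,-32],
  ],
  xyz=[
    [0.008,-0.015,0.005],
    [0.017,-0.03,0.01],
    [0.026,-0.045,0.015],
    [0.035,-0.06,0.02],
    [0.044,-0.076,0.026],
  ],
  grip=[0,0,0,0,0],
)

```text
clock: 39.05
tool_pos: [0.4319, -0.2356, 0.1906]
ee_rot: [-2.495, -1.833, -0.534]
wrist_force: [0.5, -0.8, 0.5]
opening: 0.0438
```

Run:
```python
from h import *
plan([.4305,-.144,.15],Rdown(105))
```

```text
t 39.0 at [ 0.4319 -0.2356  0.1906] -> rot [15.7, -12.1, -32.1] xyz [0.0735, -0.0386, 0.0561] | F [ 0.5 -0.8  0.5] op 0.0438 q [-0.97, -0.01, 1.96, 0.36, 1.23, -0.79]
```

>>> jog_arm(
  rot=[
    [3.2,-2.4,-6.4],
    [6.3,-4.8,-12.8],
    [9.5,-7.2,-19.2],
    [12.6,-9.6,-25.6],
    [15.7,-12.1,-32.1],
  ],
  xyz=[
    [0.015,-0.008,0.011],
    [0.03,-0.016,0.022],
    [0.044,-0.023,0.033],
    [0.06,-0.031,0.045],
    [0.0735,-0.0385,0.056],
  ],
  grip=[0,0,0,0,0],
)

```text
clock: 39.55
tool_pos: [0.431, -0.1435, 0.15]
ee_rot: [1.911, 2.493, 0.0]
wrist_force: [0.1, -0.6, 0.2]
opening: 0.0443
```

>>> jog_arm(
  rot=[
    [0,0,0],
    [0,0,0],
    [0,0,0],
    [0,0,0],
    [0,0,0],
  ],
  xyz=[
    [0,0,0.02],
    [0,0,0.05],
    [0,0,0.08],
    [0,0,0.1],
    [0,0,0.1],
  ],
  grip=[0,0,0,0,0],
)

```text
clock: 40.05
tool_pos: [0.4288, -0.1426, 0.0476]
ee_rot: [-1.914, -2.484, -0.003]
wrist_force: [-0.6, 1.4, 0.0]
opening: 0.0442
```

Run:
```python
from h import *
plan([.4305,-.144,.009],Rdown(105))
snap('wrist','w11')
```

```text
t 40.0 at [ 0.4288 -0.1426  0.0476] -> rot [-0.1, -0.4, -0.2] xyz [-0.0021, 0.0014, 0.0386] | F [-0.6  1.4  0. ] op 0.0442 q [-0.59, 0.2, 2.04, 0.0, 0.91, -0.85]
```

View pics/w11.png

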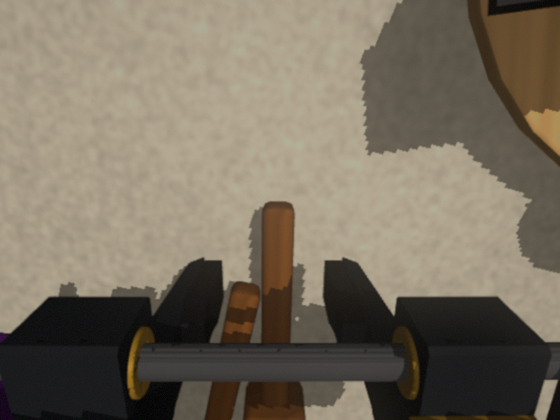

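The wrist view shows the middle masher's free end at (278,205) centred between the jaws. The neighbour's end is at (243,285), just behind the left finger. I'll shift 6 mm toward the free end, descend and grip.

>>> jog_arm(
  rot=[
    [0,0,0],
    [0,0,0],
    [0,0,0],
    [0,0,0],
    [0,0,0],
  ],
  xyz=[
    [0.005,0.001,0.01],
    [0.005,0.001,0.02],
    [0.005,0.001,0.03],
    [0.005,0.001,0.039],
    [0.005,0.001,0.039],
  ],
  grip=[0,0,0,0,0],
)

```text
clock: 40.6
tool_pos: [0.4299, -0.1388, 0.0102]
ee_rot: [-1.917, -2.486, -0.004]
wrist_force: [0.4, -0.6, -0.1]
opening: 0.044
```

>>> jog_arm(
  rot=[
    [0,0,0],
    [0,0,0],
    [0,0,0],
    [0,0,0],
    [0,0,0],
  ],
  xyz=[
    [0,0,0],
    [0,0,0],
    [0,0,0],
    [0,0,0],
    [0,0,0],
  ],
  grip=[0.3,0.6,1,1,1],
  newtons=40,
)

```text
clock: 41.1
tool_pos: [0.431, -0.1395, 0.0117]
ee_rot: [1.918, 2.487, 0.004]
wrist_force: [0.1, -0.1, 1.7]
opening: 0.0156
```

Run:
```python
from h import *
plan([.50,-.135,.015],Rdown(105))
plan([.50,-.135,.015],Rdown(90))
```

```text
t 41.1 at [ 0.431  -0.1395  0.0117] -> rot [0.1, -0.0, -0.3] xyz [-0.0132, 0.0678, -0.0031] | F [ 0.1 -0.1  1.7] op 0.0156 q [-0.58, 0.27, 2.05, 0.0, 0.82, -0.84]
t 41.1 at [ 0.431  -0.1395  0.0117] -> rot [0.1, -0.1, 14.7] xyz [-0.0132, 0.0678, -0.0031] | F [ 0.1 -0.1  1.7] op 0.0156 q [-0.58, 0.27, 2.05, 0.0, 0.82, -0.84]
```

>>> jog_arm(
  rot=[
    [0,0,0],
    [0,0,0],
    [0,0,0],
    [0,0,0],
    [0,0,0],
  ],
  xyz=[
    [-0.002,0.01,-0.001],
    [-0.006,0.025,-0.001],
    [-0.009,0.04,-0.001],
    [-0.013,0.06,-0.001],
    [-0.017,0.075,-0.001],
  ],
  grip=[1,1,1,1,1],
)

```text
clock: 41.6
tool_pos: [0.5092, -0.1365, 0.0126]
ee_rot: [1.918, 2.487, 0.004]
wrist_force: [-0.9, -1.3, -1.1]
opening: 0.0158
```

>>> jog_arm(
  rot=[
    [0,0,3],
    [0,0,6],
    [0,0,9],
    [0,0,12],
    [0,0,14.5],
  ],
  xyz=[
    [-0.002,0.005,0],
    [-0.005,0.01,0],
    [-0.008,0.012,0],
    [-0.012,0.014,0],
    [-0.015,0.014,0],
  ],
  grip=[1,1,1,1,1],
)

```text
clock: 42.1
tool_pos: [0.526, -0.1476, 0.0126]
ee_rot: [2.219, 2.224, 0.004]
wrist_force: [0.1, 0.2, -1.1]
opening: 0.0156
```

>>> jog_arm(
  rot=[
    [0,0,0],
    [0,0,0],
    [0,0,0],
    [0,0,0],
    [0,0,0],
  ],
  xyz=[
    [0,0,0.001],
    [0,0,0.001],
    [0,0,0.001],
    [0,0,0.001],
    [0,0,0.001],
  ],
  grip=[0.6,0.3,0,0,0],
)

```text
clock: 42.6
tool_pos: [0.525, -0.1475, 0.0116]
ee_rot: [-2.216, -2.226, -0.004]
wrist_force: [-0.2, 0.1, 0.6]
opening: 0.0438
```

>>> jog_arm(
  rot=[
    [0,0,0],
    [0,0,0],
    [0,0,0],
    [0,0,0],
    [0,0,0],
  ],
  xyz=[
    [0,0,-0.02],
    [0,0,-0.05],
    [0,0,-0.09],
    [0,0,-0.14],
    [0,0,-0.18],
  ],
  grip=[0,0,0,0,0],
)

```text
clock: 43.1
tool_pos: [0.5249, -0.148, 0.1943]
ee_rot: [2.216, 2.225, 0.005]
wrist_force: [0.9, 0.1, 0.7]
opening: 0.0438
```

```bash
python3 look.py top6
python3 - <<'E'
from h import *
plan([.51,-.252,.2],Rtilt(-90,38,-1))
im=load('top6')['im'];cv2.imwrite('pics/t6z.png',cv2.resize(im[130:300,180:480,::-1],None,fx=2.6,fy=2.6))
E
```

```text
z120 [228. 145.] 635 [0.655 0.084] [0.068 0.05 ] 22.4
z120 [274. 165.] 532 [ 0.608 -0.019] [0.057 0.059] 89.7
z120 [209. 192.] 539 [0.546 0.127] [0.057 0.057] 88.6
z120 [255. 209.] 696 [0.508 0.024] [0.07 0.05] 22.1
masher [376. 206.] 233 [ 0.521 -0.269] [0.052 0.032] 89.6 head (array([ 0.521, -0.271]), array([0.049, 0.032]), 89.5)
t 43.1 at [ 0.5283 -0.1496  0.2014] -> rot [0.8, -37.8, 0.0] xyz [-0.1023, -0.0188, 0.0015] | F [ 2.9 -0.2  5.1] op 0.0443 q [-0.49, 0.15, 1.72, 0.0, 1.26, -0.5]
```

View pics/t6z.png

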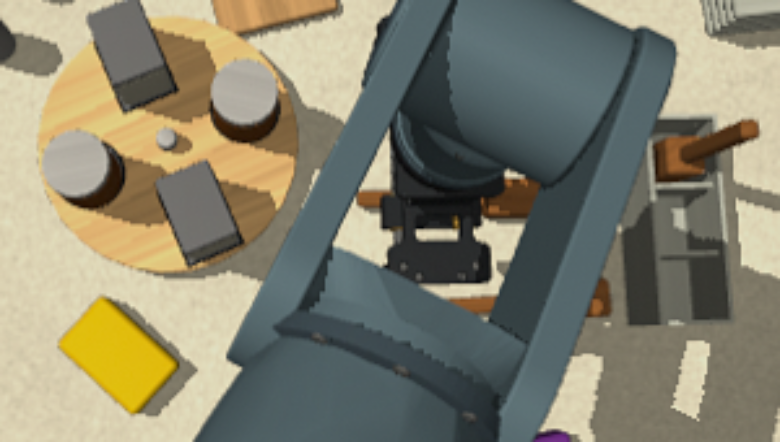

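The middle masher is now clear of the other, with its free end at (370,198) in the crop and its head at (512,198). I'll tilt and take it near the head.

Run:
```python
from pth import *
s=sensors.observe(); A=Rtilt(-90,38,-1)
q=path(s['tool_pos'],R.from_rotvec(s['ee_rot']).as_matrix(),np.array([.523,-.225,.15]),A,s['q'],4)
print(ik(np.array([.523,-.225,.01]),A,q,p))
plan([.523,-.225,.15],A)
```

```text
ang 37.784696271669794
0.0 [-0.49  0.15  1.72  0.    1.26 -0.5 ] 2.3e-10
0.25 [-0.44  0.15  1.76 -0.16  1.16 -0.38] 1.9e-10
0.5 [-0.39  0.17  1.79 -0.35  1.07 -0.24] 2.6e-09
0.75 [-0.33  0.21  1.82 -0.56  1.01 -0.05] 1.1e-15
1.0 [-0.29  0.27  1.85 -0.79  0.98  0.15] 6.6e-14
(array([-0.29018912,  0.53412627,  1.85880691, -0.96651028,  0.79930692,
        0.42803549]), np.float64(3.497845489957168e-11))
t 43.1 at [ 0.5283 -0.1496  0.2014] -> rot [0.8, -37.8, 0.0] xyz [-0.0751, -0.0062, 0.0516] | F [ 2.9 -0.2  5.1] op 0.0443 q [-0.49, 0.15, 1.72, 0.0, 1.26, -0.5]
```

>>> jog_arm(
  rot=[
    [0,-8,0],
    [0,-16,0],
    [0.3,-24,0],
    [0.6,-32,0],
    [0.6,-38,0],
  ],
  xyz=[
    [-0.015,0,0.01],
    [-0.03,-0.001,0.02],
    [-0.045,-0.002,0.03],
    [-0.06,-0.002,0.04],
    [-0.075,-0.002,0.045],
  ],
  grip=[-0.3,-0.3,-0.3,-0.3,-0.3],
)

```text
clock: 43.65
tool_pos: [0.523, -0.2223, 0.1457]
ee_rot: [1.834, 1.845, -0.642]
wrist_force: [0.2, -0.6, -0.1]
opening: 0.0575
```

>>> jog_arm(
  rot=[
    [0,0,0],
    [0,0,0],
    [0,0,0],
    [0,0,0],
    [0,0,0],
  ],
  xyz=[
    [0,0,0],
    [0,0,0],
    [0,0,0],
    [0,0,0],
    [0,0,0],
  ],
  grip=[-0.3,-0.3,-0.3,-0.3,-0.3],
)

```text
clock: 44.15
tool_pos: [0.5235, -0.2234, 0.1475]
ee_rot: [1.841, 1.844, -0.638]
wrist_force: [-0.9, -0.8, 0.4]
opening: 0.0579
```

```bash
python3 look.py top7
python3 - <<'E'
from h import *
plan([.523,-.225,.05],Rtilt(-90,38,-1))
snap('wrist','w12')
E
```

```text
z120 [228. 145.] 635 [0.655 0.084] [0.069 0.051] 22.3
z120 [209. 192.] 538 [0.546 0.128] [0.057 0.057] 1.0
masher [381. 206.] 393 [ 0.521 -0.279] [0.068 0.032] 89.0 head (array([ 0.521, -0.28 ]), array([0.067, 0.032]), 89.0)
masher [384. 246.] 672 [ 0.423 -0.262] [0.034 0.189] 2.3 head (array([ 0.425, -0.322]), array([0.034, 0.068]), 4.1)
t 44.2 at [ 0.5234 -0.2233  0.1473] -> rot [-0.3, -0.1, 0.2] xyz [0.0584, 0.0003, 0.0778] | F [-0.7 -0.1 -0.4] op 0.0577 q [-0.29, 0.27, 1.85, -0.79, 0.98, 0.15]
```

View pics/w12.png

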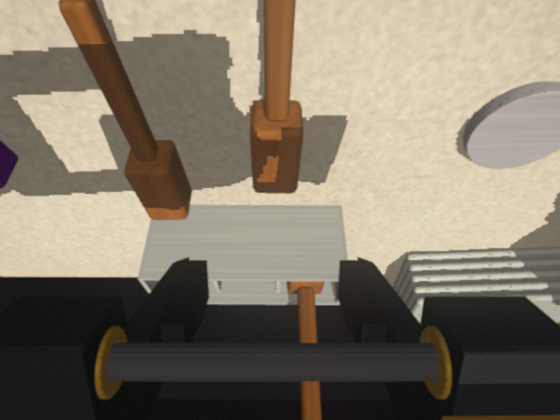

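Masher 2 is centred at (278,60), with its head at (277,145) matching the top view's (0.521, -0.280). I'll descend.

>>> jog_arm(
  rot=[
    [0,0,0],
    [0,0,0],
    [0,0,0],
    [0,0,0],
    [0,0,0],
  ],
  xyz=[
    [0.015,0,0.02],
    [0.03,0.001,0.04],
    [0.045,0.001,0.06],
    [0.06,0.001,0.077],
    [0.065,0.001,0.083],
  ],
  grip=[-0.3,-0.3,-0.3,-0.3,-0.3],
)

```text
clock: 44.75
tool_pos: [0.5217, -0.2222, 0.0388]
ee_rot: [1.841, 1.849, -0.642]
wrist_force: [-0.2, 1.0, -0.1]
opening: 0.057
```

>>> jog_arm(
  rot=[
    [0,0,0],
    [0,0,0],
    [0,0,0],
    [0,0,0],
    [0,0,0],
  ],
  xyz=[
    [0.005,0,0.006],
    [0.01,0,0.013],
    [0.015,0,0.019],
    [0.018,0,0.023],
    [0.018,0,0.023],
  ],
  grip=[-0.3,-0.3,-0.3,-0.3,-0.3],
)

```text
clock: 45.25
tool_pos: [0.5227, -0.2225, 0.0113]
ee_rot: [1.84, 1.847, -0.64]
wrist_force: [-0.6, -0.0, -0.1]
opening: 0.0572
```

Run:
```python
from h import *
plan([.522,-.222,.010],Rtilt(-90,38,-1))
```

```text
t 45.2 at [ 0.5227 -0.2225  0.0113] -> rot [-0.4, -0.1, 0.3] xyz [0.0012, -0.0007, 0.0008] | F [-0.6 -0.  -0.1] op 0.0572 q [-0.29, 0.53, 1.86, -0.95, 0.81, 0.41]
```

>>> jog_arm(
  rot=[
    [0,0,0],
    [0,0,0],
    [0,0,0],
    [0,0,0],
    [0,0,0],
  ],
  xyz=[
    [0,0,0],
    [0,0,0],
    [0,0,0],
    [0,0,0],
    [0,0,0],
  ],
  grip=[0,0.5,1,1,1],
  newtons=50,
)

```text
clock: 45.75
tool_pos: [0.5231, -0.2225, 0.012]
ee_rot: [1.839, 1.846, -0.64]
wrist_force: [0.4, 0.0, 0.4]
opening: 0.0193
```

>>> jog_arm(
  rot=[
    [0,0,0],
    [0,0,0],
    [0,0,0],
    [0,0,0],
    [0,0,0],
  ],
  xyz=[
    [0,0,0],
    [0,0,0],
    [-0.012,0,-0.016],
    [-0.03,0,-0.04],
    [-0.055,0,-0.07],
  ],
  grip=[1,1,1,1,1],
)

```text
clock: 46.25
tool_pos: [0.522, -0.2221, 0.0995]
ee_rot: [1.841, 1.85, -0.643]
wrist_force: [-0.2, 1.0, -2.0]
opening: 0.0154
```

>>> jog_arm(
  rot=[
    [0,0,0],
    [0,0,0],
    [0,0,0],
    [0,0,0],
    [0,0,0],
  ],
  xyz=[
    [-0.02,0,-0.025],
    [-0.045,0,-0.055],
    [-0.07,0,-0.09],
    [-0.09,0,-0.115],
    [-0.1,0,-0.125],
  ],
  grip=[1,1,1,1,1],
)

```text
clock: 46.75
tool_pos: [0.5261, -0.2252, 0.2645]
ee_rot: [1.838, 1.842, -0.636]
wrist_force: [-0.7, 0.1, -1.9]
opening: 0.0156
```

Run:
```python
from h import *
plan([.501,-.4165,.26],Rtilt(0,52,1))
snap('wrist','w13')
```

```text
t 46.8 at [ 0.5261 -0.2252  0.2645] -> rot [-12.1, 69.4, 97.3] xyz [-0.148, -0.0253, 0.1213] | F [-0.7  0.1 -1.9] op 0.0156 q [-0.29, 0.12, 1.77, -0.7, 1.15, -0.03]
```

View pics/w13.png

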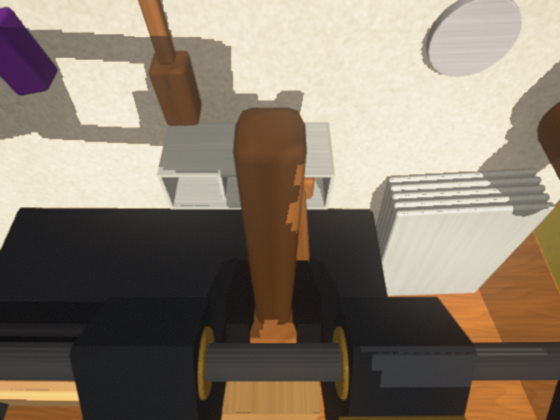

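Held well. I'll rotate in place first, keeping clear of the standing masher, then translate.

>>> jog_arm(
  rot=[
    [-0.8,4.6,6.5],
    [-1.6,9.3,13],
    [-2.4,13.9,19.5],
    [-3.2,18.5,26],
    [-4,23.1,32.4],
  ],
  xyz=[
    [0,0,0],
    [0,0,0],
    [0,0,0],
    [0,0,0],
    [0,0,0],
  ],
  grip=[1,1,1,1,1],
)

```text
clock: 47.3
tool_pos: [0.5242, -0.2247, 0.2584]
ee_rot: [2.428, 1.411, 0.001]
wrist_force: [0.1, 0.4, -1.1]
opening: 0.0152
```

>>> jog_arm(
  rot=[
    [-0.8,4.6,6.5],
    [-1.6,9.3,13],
    [-2.4,13.9,19.5],
    [-3.2,18.5,26],
    [-4,23.1,32.4],
  ],
  xyz=[
    [0,0,0],
    [0,0,0],
    [0,0,0],
    [0,0,0],
    [0,0,0],
  ],
  grip=[1,1,1,1,1],
)

```text
clock: 47.8
tool_pos: [0.524, -0.2248, 0.2584]
ee_rot: [2.779, 0.78, 0.69]
wrist_force: [-0.7, 0.4, -2.6]
opening: 0.0157
```

>>> jog_arm(
  rot=[
    [-0.8,4.6,6.5],
    [-1.6,9.3,13],
    [-2.4,13.9,19.5],
    [-3.2,18.5,26],
    [-4,23.1,32.4],
  ],
  xyz=[
    [0,0,0],
    [0,0,0],
    [0,0,0],
    [0,0,0],
    [0,0,0],
  ],
  grip=[1,1,1,1,1],
)

```text
clock: 48.3
tool_pos: [0.5239, -0.2249, 0.2583]
ee_rot: [-2.824, 0.011, -1.364]
wrist_force: [-0.7, 0.2, -1.4]
opening: 0.0158
```

Run:
```python
from h import *
plan([.501,-.4165,.25],Rtilt(0,52,1))
```

```text
t 48.3 at [ 0.5239 -0.2249  0.2583] -> rot [-0.1, 0.4, -0.5] xyz [-0.0191, 0.1918, -0.0131] | F [-0.7  0.2 -1.4] op 0.0158 q [-1.01, -0.22, 2.21, 1.03, 0.89, -0.02]
```

>>> jog_arm(
  rot=[
    [0,0.4,-0.5],
    [0,0.4,-0.5],
    [0,0.4,-0.5],
    [0,0.4,-0.5],
    [0,0.4,-0.5],
  ],
  xyz=[
    [-0.019,0.03,-0.013],
    [-0.019,0.07,-0.013],
    [-0.019,0.11,-0.013],
    [-0.019,0.15,-0.013],
    [-0.019,0.192,-0.013],
  ],
  grip=[1,1,1,1,1],
)

```text
clock: 48.8
tool_pos: [0.5022, -0.4177, 0.2506]
ee_rot: [-2.824, -0.008, -1.372]
wrist_force: [0.6, 0.3, -0.2]
opening: 0.0154
```

>>> jog_arm(
  rot=[
    [0,0,0],
    [0,0,0],
    [0,0,0],
    [0,0,0],
    [0,0,0],
  ],
  xyz=[
    [0,0,0],
    [0,0,0],
    [0,0,0],
    [0,0,0],
    [0,0,0],
  ],
  grip=[1,1,1,1,1],
)

```text
clock: 49.3
tool_pos: [0.5035, -0.4158, 0.2539]
ee_rot: [2.823, 0.015, 1.376]
wrist_force: [-0.4, 0.7, -1.7]
opening: 0.0155
```

Run:
```python
from h import *
plan([.501,-.4165,.102],Rtilt(0,52,1))
snap('scene','s14')
im=load('s14')['im'];cv2.imwrite('pics/s14z.png',cv2.resize(im[60:260,60:340,::-1],None,fx=2.8,fy=2.8))
c=load('s14')
s=sensors.observe(); z=R.from_rotvec(s['ee_rot']).as_matrix()[:,2]; g=s['tool_pos']-.010*z; print(g)
pts=np.array([g+[0,0,-.10],g+[0,0,-.03],g+[0,0,.09],[.493,-.4165,.08]])
uv,_=cv2.projectPoints(pts,c['rvec'],c['tvec'],c['K'],c['distortion']); print(np.round((uv.reshape(-1,2)-[60,60])*2.8))
```

```text
t 49.3 at [ 0.5035 -0.4158  0.2539] -> rot [-0.2, 0.0, 0.5] xyz [-0.1211, -0.0002, 0.0916] | F [-0.4  0.7 -1.7] op 0.0155 q [-1.26, 0.12, 1.91, 1.03, 1.06, -0.21]
[ 0.49563058 -0.41609646  0.26022738]
[[262. 250.]
 [252. 184.]
 [234.  61.]
 [275. 320.]]
```

View pics/s14z.png

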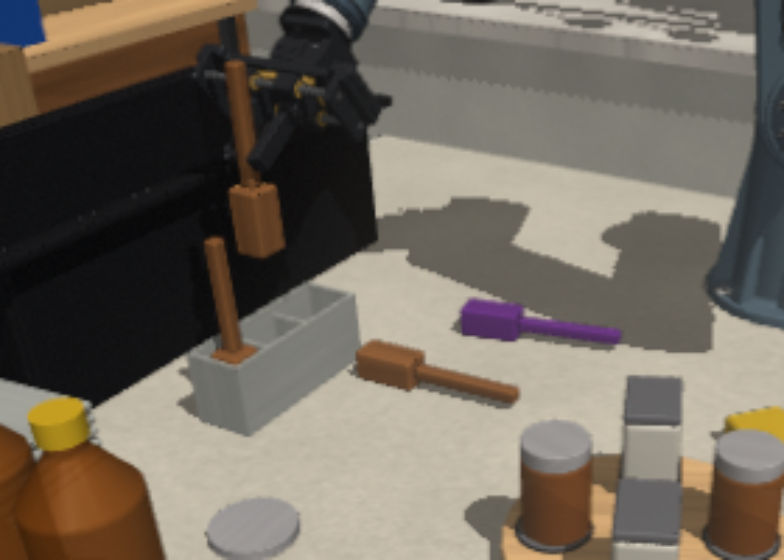

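The masher hangs upright, with its top at (236,65) and head bottom at (260,250), as predicted. I'll lower it into the middle well.

>>> jog_arm(
  rot=[
    [0,0,0],
    [0,0,0],
    [0,0,0],
    [0,0,0],
    [0,0,0],
  ],
  xyz=[
    [-0.015,0,0.011],
    [-0.03,0,0.022],
    [-0.045,0,0.034],
    [-0.06,0,0.045],
    [-0.07,0,0.053],
  ],
  grip=[1,1,1,1,1],
)

```text
clock: 49.85
tool_pos: [0.5019, -0.4168, 0.1651]
ee_rot: [2.823, 0.014, 1.375]
wrist_force: [0.2, 0.1, -1.5]
opening: 0.0156
```

>>> jog_arm(
  rot=[
    [0,0,0],
    [0,0,0],
    [0,0,0],
    [0,0,0],
    [0,0,0],
  ],
  xyz=[
    [-0.012,0,0.009],
    [-0.025,0,0.019],
    [-0.038,0,0.028],
    [-0.05,0,0.038],
    [-0.052,0,0.039],
  ],
  grip=[1,1,1,1,1],
)

```text
clock: 50.35
tool_pos: [0.5004, -0.417, 0.0996]
ee_rot: [2.825, 0.012, 1.375]
wrist_force: [0.5, 1.0, -0.8]
opening: 0.0157
```

Run:
```python
from h import *
plan([.501,-.4165,.1],Rtilt(0,52,1))
```

```text
t 50.4 at [ 0.5004 -0.417   0.0996] -> rot [-0.2, 0.1, 0.4] xyz [0.0007, -0.0005, 0.0002] | F [ 0.5  1.  -0.8] op 0.0157 q [-1.27, 0.4, 1.95, 1.23, 0.93, -0.57]
```

>>> jog_arm(
  rot=[
    [0,0,0],
    [0,0,0],
    [0,0,0],
    [0,0,0],
    [0,0,0],
  ],
  xyz=[
    [0,0,0],
    [0,0,0],
    [0,0,0],
    [0,0,0],
    [0,0,0],
  ],
  grip=[1,0.6,0.4,0.2,0],
)

```text
clock: 50.85
tool_pos: [0.5008, -0.4183, 0.1018]
ee_rot: [2.821, 0.014, 1.376]
wrist_force: [-0.4, 0.2, 1.1]
opening: 0.0396
```

>>> jog_arm(
  rot=[
    [0,0,0],
    [0,0,0],
    [0,0,0],
    [0,0,0],
    [0,0,0],
  ],
  xyz=[
    [0,0,-0.01],
    [0,0,-0.035],
    [0,0,-0.07],
    [0,0,-0.11],
    [0,0,-0.15],
  ],
  grip=[0,0,0,0,0],
)

```text
clock: 51.35
tool_pos: [0.381, -0.4177, 0.1945]
ee_rot: [2.823, 0.014, 1.375]
wrist_force: [0.1, -0.3, -0.5]
opening: 0.044
```

```bash
python3 look.py top8
python3 - <<'E'
from h import *
im=load('top8')['im'];cv2.imwrite('pics/t8z.png',cv2.resize(im[130:330,290:520,::-1],None,fx=3,fy=2.6))
from pth import *
s=sensors.observe(); A=Rtilt(-88,38,-1)
q=path(s['tool_pos'],R.from_rotvec(s['ee_rot']).as_matrix(),np.array([.4225,-.263,.2]),A,s['q'],8)
print(ik(np.array([.4225,-.263,.01]),A,q,p))
plan([.4225,-.263,.2],A)
E
```

```text
z120 [228. 145.] 635 [0.655 0.084] [0.068 0.05 ] 22.7
z120 [274. 165.] 527 [ 0.607 -0.019] [0.057 0.057] 74.8
z120 [209. 192.] 537 [0.547 0.127] [0.057 0.057] 89.2
z120 [255. 209.] 695 [0.508 0.024] [0.07 0.05] 21.8
masher [384. 246.] 675 [ 0.422 -0.261] [0.033 0.188] 2.3 head (array([ 0.424, -0.305]), array([0.033, 0.101]), 2.3)
ang 120.59789508186275
0.0 [-1.53  0.11  2.06  1.01  1.19 -0.48] 8.3e-16
0.12 [-1.44  0.03  2.05  0.85  1.13 -0.51] 4.1e-12
0.25 [-1.33 -0.03  2.04  0.68  1.06 -0.52] 2.6e-11
0.38 [-1.21 -0.08  2.04  0.49  0.99 -0.51] 1.8e-10
0.5 [-1.06 -0.11  2.04  0.27  0.93 -0.46] 1.0e-09
0.62 [-0.91 -0.13  2.05  0.02  0.88 -0.37] 8.3e-16
0.75 [-0.75 -0.12  2.05 -0.24  0.86 -0.27] 1.1e-15
0.88 [-0.6  -0.09  2.06 -0.51  0.87 -0.16] 4.4e-15
1.0 [-0.45 -0.04  2.07 -0.76  0.92 -0.07] 6.4e-15
(array([-0.45400854,  0.38718686,  2.10895284, -1.14      ,  0.63860735,
        0.46082106]), np.float64(0.00510649568336158))
t 51.4 at [ 0.3786 -0.4203  0.198 ] -> rot [12.6, -68.0, -98.8] xyz [0.0305, -0.157, 0.0329] | F [ 0.8 -3.5  2.1] op 0.044 q [-1.53, 0.11, 2.06, 1.01, 1.19, -0.48]
```

View pics/t8z.png

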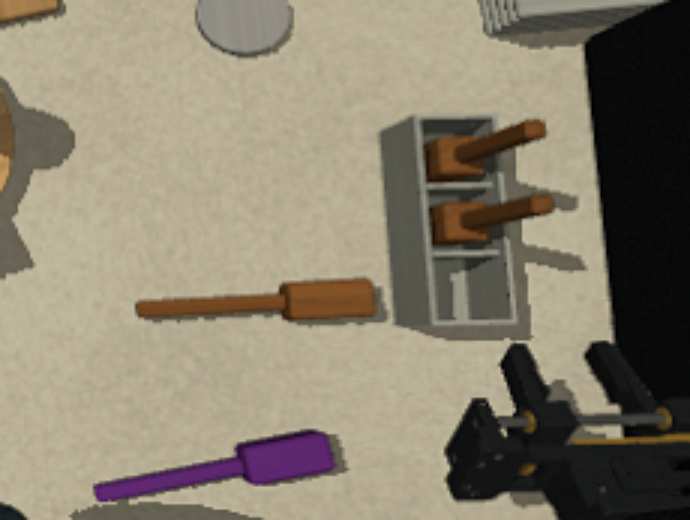

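Two mashers stand in the wells at (470,150) and (480,215) in the crop. For the last one, at (260,303), a 38° tilt would reach joint 4's limit, so I'll look for a smaller tilt.

Run:
```python
from pth import *
g=np.array([-.45,.39,2.1,-.9,.7,.3])
for t in (26,30,34):
    A=Rtilt(-88,t,-1); q,e=ik(np.array([.4225,-.260,.01]),A,g,p); print(t,np.round(q,2),'%.1e'%e)
    qh,e=ik(np.array([.4225,-.260,.25]),A,q,p); print('  hi',np.round(qh,2),'%.1e'%e)
    for b in (52,90-t):
        B=Rtilt(0,b,1); 
        for z in (.25,.1): q2,e=ik(np.array([.439,-.4165,z]),B,np.array([-1.4,.3,2,1.1,1,-.5]),p); print('  place',b,z,np.round(q2,2),'%.1e'%e)
A=Rtilt(-88,30,-1)
plan([.4225,-.260,.2],A)
```

```text
26 [-0.56  0.32  2.09 -0.71  0.59 -0.02] 1.3e-14
  hi [-0.56 -0.12  1.96 -0.42  1.08 -0.44] 1.5e-13
  place 52 0.25 [-1.4   0.05  1.99  1.01  1.16 -0.29] 6.4e-15
  place 52 0.1 [-1.4   0.36  2.03  1.18  1.   -0.63] 6.1e-14
  place 64 0.25 [-1.47  0.12  2.05  1.24  1.24 -0.52] 8.3e-16
  place 64 0.1 [-1.47  0.47  2.05  1.37  1.15 -0.88] 5.6e-16
30 [-0.52  0.34  2.1  -0.87  0.59  0.15] 8.3e-16
  hi [-0.52 -0.13  1.99 -0.51  1.05 -0.35] 1.3e-11
  place 52 0.25 [-1.4   0.05  1.99  1.01  1.16 -0.29] 6.4e-15
  place 52 0.1 [-1.4   0.36  2.03  1.18  1.   -0.63] 6.1e-14
  place 60 0.25 [-1.45  0.1   2.03  1.16  1.21 -0.45] 1.1e-15
  place 60 0.1 [-1.45  0.43  2.04  1.31  1.1  -0.81] 3.5e-10
34 [-0.48  0.36  2.11 -1.02  0.61  0.32] 6.0e-12
  hi [-0.48 -0.12  2.01 -0.6   1.02 -0.26] 6.7e-10
  place 52 0.25 [-1.4   0.05  1.99  1.01  1.16 -0.29] 6.4e-15
  place 52 0.1 [-1.4   0.36  2.03  1.18  1.   -0.63] 6.1e-14
  place 56 0.25 [-1.42  0.07  2.01  1.09  1.18 -0.37] 2.2e-15
  place 56 0.1 [-1.42  0.39  2.04  1.25  1.04 -0.72] 4.0e-12
t 51.4 at [ 0.3786 -0.4203  0.198 ] -> rot [19.2, -62.1, -96.3] xyz [0.0305, -0.16, 0.0329] | F [ 0.8 -3.5  2.1] op 0.044 q [-1.53, 0.11, 2.06, 1.01, 1.19, -0.48]
```

>>> jog_arm(
  rot=[
    [1.3,-4.1,-6.4],
    [2.6,-8.3,-12.8],
    [3.8,-12.4,-19.2],
    [5.1,-16.6,-25.7],
    [6.4,-20.7,-32.1],
  ],
  xyz=[
    [0,-0.005,-0.01],
    [0,-0.015,-0.02],
    [0,-0.025,-0.02],
    [0,-0.035,-0.02],
    [0,-0.045,-0.02],
  ],
  grip=[-0.2,-0.3,-0.3,-0.3,-0.3],
)

```text
clock: 51.9
tool_pos: [0.3656, -0.3735, 0.2064]
ee_rot: [2.775, 0.83, 0.756]
wrist_force: [1.0, -0.2, -0.1]
opening: 0.0576
```

Run:
```python
from h import *
plan([.4222,-.256,.17],Rtilt(-87.5,30,-1))
```

```text
t 51.9 at [ 0.3656 -0.3735  0.2064] -> rot [12.6, -41.3, -64.5] xyz [0.0898, -0.0814, 0.0602] | F [ 1.  -0.2 -0.1] op 0.0576 q [-1.34, -0.07, 2.03, 0.58, 1.12, -0.6]
```

>>> jog_arm(
  rot=[
    [1.3,-4.1,-6.4],
    [2.5,-8.3,-12.9],
    [3.8,-12.4,-19.3],
    [5,-16.5,-25.8],
    [6.3,-20.6,-32.2],
  ],
  xyz=[
    [0.009,-0.008,0.006],
    [0.018,-0.016,0.012],
    [0.027,-0.024,0.018],
    [0.036,-0.032,0.024],
    [0.045,-0.04,0.03],
  ],
  grip=[-0.3,-0.3,-0.3,-0.3,-0.3],
)

```text
clock: 52.4
tool_pos: [0.3951, -0.3151, 0.1889]
ee_rot: [2.441, 1.493, 0.114]
wrist_force: [-0.3, 0.0, -0.9]
opening: 0.0569
```

Run:
```python
from h import *
plan([.4222,-.256,.15],Rtilt(-87.5,30,-1))
```

```text
t 52.4 at [ 0.3951 -0.3151  0.1889] -> rot [6.4, -20.7, -32.3] xyz [0.0677, -0.0126, 0.0315] | F [-0.3  0.  -0.9] op 0.0569 q [-0.94, -0.12, 2.05, 0.07, 0.93, -0.51]
```

>>> jog_arm(
  rot=[
    [1.3,-4.1,-6.4],
    [2.5,-8.3,-12.9],
    [3.8,-12.4,-19.3],
    [5,-16.5,-25.8],
    [6.4,-20.7,-32.3],
  ],
  xyz=[
    [0.013,-0.002,0.006],
    [0.026,-0.005,0.012],
    [0.04,-0.008,0.018],
    [0.054,-0.01,0.025],
    [0.068,-0.0125,0.031],
  ],
  grip=[-0.3,-0.3,-0.3,-0.3,-0.3],
)

```text
clock: 52.9
tool_pos: [0.4229, -0.2556, 0.1508]
ee_rot: [1.88, 1.964, -0.503]
wrist_force: [0.3, 0.2, -0.6]
opening: 0.0575
```

>>> jog_arm(
  rot=[
    [0,0,0],
    [0,0,0],
    [0,0,0],
    [0,0,0],
    [0,0,0],
  ],
  xyz=[
    [0,0,0],
    [0,0,0],
    [0,0,0],
    [0,0,0],
    [0,0,0],
  ],
  grip=[-0.3,-0.3,-0.3,-0.3,-0.3],
)

```text
clock: 53.4
tool_pos: [0.4225, -0.2568, 0.1507]
ee_rot: [1.888, 1.961, -0.498]
wrist_force: [-0.6, 0.3, -0.3]
opening: 0.0573
```

Run:
```python
from h import *
plan([.4222,-.256,.04],Rtilt(-87.5,30,-1))
snap('wrist','w15')
```

```text
t 53.4 at [ 0.4225 -0.2568  0.1507] -> rot [0.0, -0.2, -0.3] xyz [0.0556, -0.0006, 0.0957] | F [-0.6  0.3 -0.3] op 0.0573 q [-0.52, 0.02, 2.07, -0.59, 0.85, -0.2]
```

View pics/w15.png

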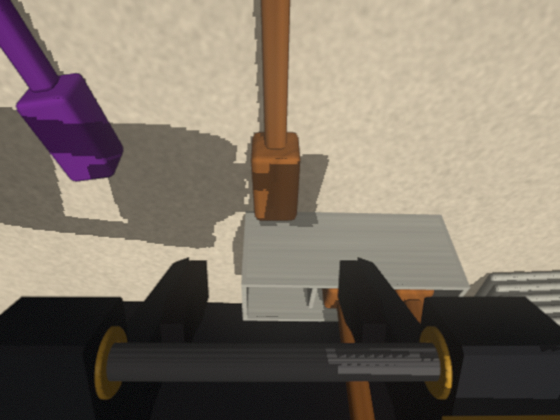

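Masher 3 is aligned between the jaws, with its handle at (277,70) and head at (276,180). I'll descend and grip.

>>> jog_arm(
  rot=[
    [0,0,0],
    [0,0,0],
    [0,0,0],
    [0,0,0],
    [0,0,0],
  ],
  xyz=[
    [0.015,0,0.025],
    [0.028,0,0.048],
    [0.042,0,0.072],
    [0.054,0,0.092],
    [0.056,0,0.096],
  ],
  grip=[-0.3,-0.3,-0.3,-0.3,-0.3],
)

```text
clock: 53.95
tool_pos: [0.4209, -0.2541, 0.0364]
ee_rot: [1.888, 1.967, -0.501]
wrist_force: [-0.9, -0.3, -0.2]
opening: 0.0573
```

>>> jog_arm(
  rot=[
    [0,0,0],
    [0,0,0],
    [0,0,0],
    [0,0,0],
    [0,0,0],
  ],
  xyz=[
    [0.004,0,0.007],
    [0.008,0,0.014],
    [0.012,0,0.021],
    [0.015,0,0.026],
    [0.015,0,0.026],
  ],
  grip=[-0.3,-0.3,-0.3,-0.3,-0.3],
)

```text
clock: 54.45
tool_pos: [0.4226, -0.2543, 0.0083]
ee_rot: [1.886, 1.965, -0.499]
wrist_force: [1.7, -0.8, -0.6]
opening: 0.0572
```

Run:
```python
from h import *
plan([.4222,-.256,.01],Rtilt(-87.5,30,-1))
```

```text
t 54.5 at [ 0.4226 -0.2543  0.0083] -> rot [-0.0, -0.3, -0.1] xyz [-0.0023, -0.0004, -0.0007] | F [ 1.7 -0.8 -0.6] op 0.0572 q [-0.51, 0.34, 2.1, -0.86, 0.59, 0.15]
```

>>> jog_arm(
  rot=[
    [0,0,0],
    [0,0,0],
    [0,0,0],
    [0,0,0],
    [0,0,0],
  ],
  xyz=[
    [0,0,-0.001],
    [0,0,-0.001],
    [0,0,-0.001],
    [0,0,-0.001],
    [0,0,-0.001],
  ],
  grip=[0,0.5,1,1,1],
  newtons=50,
)

```text
clock: 54.95
tool_pos: [0.423, -0.254, 0.0099]
ee_rot: [1.885, 1.964, -0.499]
wrist_force: [0.1, 0.2, -0.4]
opening: 0.0196
```

>>> jog_arm(
  rot=[
    [0,0,0],
    [0,0,0],
    [0,0,0],
    [0,0,0],
    [0,0,0],
  ],
  xyz=[
    [0,0,0],
    [0,0,0],
    [-0.01,0,-0.017],
    [-0.025,0,-0.043],
    [-0.045,0,-0.078],
  ],
  grip=[1,1,1,1,1],
)

```text
clock: 55.45
tool_pos: [0.4211, -0.2533, 0.0987]
ee_rot: [1.888, 1.968, -0.5]
wrist_force: [0.2, -0.3, -1.1]
opening: 0.0153
```

>>> jog_arm(
  rot=[
    [0,0,0],
    [0,0,0],
    [0,0,0],
    [0,0,0],
    [0,0,0],
  ],
  xyz=[
    [-0.015,0,-0.026],
    [-0.035,0,-0.06],
    [-0.055,0,-0.095],
    [-0.075,0,-0.13],
    [-0.08,0,-0.139],
  ],
  grip=[1,1,1,1,1],
)

```text
clock: 55.95
tool_pos: [0.4242, -0.2558, 0.2653]
ee_rot: [1.882, 1.958, -0.495]
wrist_force: [0.4, 0.1, -1.3]
opening: 0.0154
```

Run:
```python
from h import *
plan([.4225,-.256,.26],Rtilt(2.5,60,1))
plan([.4225,-.256,.26],Rtilt(0,60,1))
snap('wrist','w16')
```

```text
t 56.0 at [ 0.4242 -0.2558  0.2653] -> rot [-24.9, 69.0, 94.6] xyz [0.0025, -0.0018, 0.0046] | F [ 0.4  0.1 -1.3] op 0.0154 q [-0.52, -0.15, 1.97, -0.5, 1.07, -0.37]
t 56.0 at [ 0.4242 -0.2558  0.2653] -> rot [-25.6, 67.8, 97.1] xyz [0.0025, -0.0018, 0.0046] | F [ 0.4  0.1 -1.3] op 0.0154 q [-0.52, -0.15, 1.97, -0.5, 1.07, -0.37]
```

View pics/w16.png

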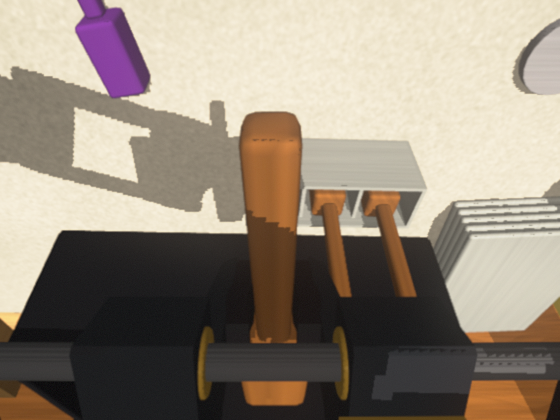

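Run:
```python
from pth import *
s=sensors.observe(); P=s['tool_pos']; R0=R.from_rotvec(s['ee_rot']).as_matrix(); B=Rtilt(0,60,1)
path(P,R0,P,B,s['q'],6)
```

```text
ang 121.10680721389517
0.0 [-0.52 -0.15  1.98 -0.5   1.07 -0.37] 2.7e-09
0.17 [-0.67 -0.2   1.97 -0.21  1.07 -0.38] 4.2e-09
0.33 [-0.83 -0.25  2.    0.09  1.09 -0.4 ] 1.7e-15
0.5 [-1.01 -0.29  2.06  0.38  1.12 -0.41] 3.9e-15
0.67 [-1.17 -0.32  2.15  0.65  1.16 -0.41] 4.3e-14
0.83 [-1.32 -0.34  2.26  0.9   1.2  -0.39] 1.0e-12
1.0 [-1.43 -0.35  2.38  1.14  1.24 -0.35] 1.4e-10
```

>>> jog_arm(
  rot=[
    [-1.7,4.5,6.5],
    [-3.4,9,12.9],
    [-5.1,13.6,19.4],
    [-6.8,18.1,25.9],
    [-8.5,22.6,32.4],
  ],
  xyz=[
    [0,0,0],
    [0,0,0],
    [0,0,0],
    [0,0,0],
    [0,0,0],
  ],
  grip=[1,1,1,1,1],
)

```text
clock: 56.5
tool_pos: [0.4218, -0.2542, 0.2578]
ee_rot: [2.443, 1.494, 0.193]
wrist_force: [0.1, -0.5, 0.2]
opening: 0.0155
```

>>> jog_arm(
  rot=[
    [-1.7,4.5,6.5],
    [-3.4,9,12.9],
    [-5.1,13.6,19.4],
    [-6.8,18.1,25.9],
    [-8.5,22.6,32.4],
  ],
  xyz=[
    [0,0,0],
    [0,0,0],
    [0,0,0],
    [0,0,0],
    [0,0,0],
  ],
  grip=[1,1,1,1,1],
)

```text
clock: 57.0
tool_pos: [0.4217, -0.2544, 0.2579]
ee_rot: [2.743, 0.816, 0.905]
wrist_force: [0.5, -0.7, -2.4]
opening: 0.0156
```

>>> jog_arm(
  rot=[
    [-1.7,4.5,6.5],
    [-3.4,9,12.9],
    [-5.1,13.6,19.4],
    [-6.8,18.1,25.9],
    [-8.5,22.6,32.4],
  ],
  xyz=[
    [0,0,0],
    [0,0,0],
    [0,0,0],
    [0,0,0],
    [0,0,0],
  ],
  grip=[1,1,1,1,1],
)

```text
clock: 57.5
tool_pos: [0.4218, -0.2543, 0.2579]
ee_rot: [-2.718, 0.021, -1.558]
wrist_force: [0.6, 0.6, -1.9]
opening: 0.0154
```

Run:
```python
from h import *
plan([.439,-.4165,.26],Rtilt(0,60,1))
```

```text
t 57.5 at [ 0.4218 -0.2543  0.2579] -> rot [-0.0, 0.3, -0.9] xyz [0.0131, 0.1621, 0.0136] | F [ 0.6  0.6 -1.9] op 0.0154 q [-1.44, -0.34, 2.39, 1.14, 1.23, -0.35]
```

>>> jog_arm(
  rot=[
    [0,0.3,-0.9],
    [0,0.3,-0.9],
    [0,0.3,-0.9],
    [0,0.3,-0.9],
    [0,0.3,-0.9],
  ],
  xyz=[
    [0.002,0.03,0.002],
    [0.005,0.065,0.005],
    [0.008,0.1,0.008],
    [0.011,0.135,0.011],
    [0.013,0.162,0.013],
  ],
  grip=[1,1,1,1,1],
)

```text
clock: 58.0
tool_pos: [0.4395, -0.4179, 0.2608]
ee_rot: [-2.724, -0.007, -1.565]
wrist_force: [-0.7, 0.3, -0.8]
opening: 0.0156
```

>>> jog_arm(
  rot=[
    [0,0,0],
    [0,0,0],
    [0,0,0],
    [0,0,0],
    [0,0,0],
  ],
  xyz=[
    [0,0,0],
    [0,0,0],
    [0,0,0],
    [0,0,0],
    [0,0,0],
  ],
  grip=[1,1,1,1,1],
)

```text
clock: 58.5
tool_pos: [0.44, -0.4161, 0.2637]
ee_rot: [2.72, 0.014, 1.566]
wrist_force: [-0.2, 0.6, -1.1]
opening: 0.0156
```

Run:
```python
from h import *
plan([.439,-.4165,.107],Rtilt(0,60,1))
snap('scene','s17')
im=load('s17')['im'];cv2.imwrite('pics/s17z.png',cv2.resize(im[60:260,60:340,::-1],None,fx=2.8,fy=2.8))
c=load('s17')
s=sensors.observe(); z=R.from_rotvec(s['ee_rot']).as_matrix()[:,2]; g=s['tool_pos']-.009*z; print(g)
pts=np.array([g+[0,0,-.105],g+[0,0,-.035],g+[0,0,.085],[.431,-.4165,.08]])
uv,_=cv2.projectPoints(pts,c['rvec'],c['tvec'],c['K'],c['distortion']); print(np.round((uv.reshape(-1,2)-[60,60])*2.8))
```

```text
t 58.5 at [ 0.44   -0.4161  0.2637] -> rot [-0.1, 0.1, 0.5] xyz [-0.136, -0.0007, 0.0778] | F [-0.2  0.6 -1.1] op 0.0156 q [-1.45, 0.07, 2.02, 1.15, 1.22, -0.42]
[ 0.43220544 -0.41630209  0.26839804]
[[302. 226.]
 [294. 162.]
 [279.  43.]
 [312. 297.]]
```

View pics/s17z.png

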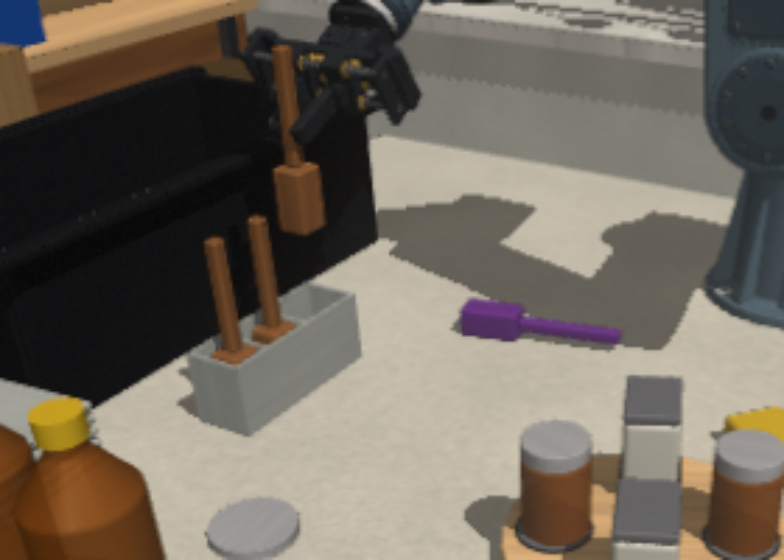

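It hangs upright over the near well, with its top at (282,48) and head bottom at (302,226), as predicted. I'll lower it.

>>> jog_arm(
  rot=[
    [0,0,0],
    [0,0,0],
    [0,0,0],
    [0,0,0],
    [0,0,0],
  ],
  xyz=[
    [-0.015,0,0.009],
    [-0.03,0,0.017],
    [-0.047,0,0.027],
    [-0.064,0,0.037],
    [-0.074,0,0.042],
  ],
  grip=[1,1,1,1,1],
)

```text
clock: 59.05
tool_pos: [0.4391, -0.4168, 0.1775]
ee_rot: [2.721, 0.013, 1.566]
wrist_force: [0.3, 0.3, -0.6]
opening: 0.0157
```

>>> jog_arm(
  rot=[
    [0,0,0],
    [0,0,0],
    [0,0,0],
    [0,0,0],
    [0,0,0],
  ],
  xyz=[
    [-0.015,0,0.009],
    [-0.03,0,0.017],
    [-0.045,0,0.026],
    [-0.058,0,0.033],
    [-0.062,0,0.036],
  ],
  grip=[1,1,1,1,1],
)

```text
clock: 59.55
tool_pos: [0.4395, -0.4183, 0.1074]
ee_rot: [2.718, 0.012, 1.57]
wrist_force: [-5.4, 1.3, 17.9]
opening: 0.0153
```

Run:
```python
from h import *
plan([.439,-.4165,.107],Rtilt(0,60,1))
```

```text
t 59.5 at [ 0.4395 -0.4183  0.1074] -> rot [-0.1, -0.0, 0.5] xyz [-0.0006, -0.0018, -0.0002] | F [-5.4  1.3 17.9] op 0.0153 q [-1.45, 0.41, 2.04, 1.3, 1.1, -0.79]
```

It has reached the floor, with 18 N of contact. I'll ease up and release.

>>> jog_arm(
  rot=[
    [0,0,0],
    [0,0,0],
    [0,0,0],
    [0,0,0],
    [0,0,0],
  ],
  xyz=[
    [0.002,0,-0.001],
    [0.002,0,-0.001],
    [0.002,0,-0.001],
    [0.002,0,-0.001],
    [0.002,0,-0.001],
  ],
  grip=[1,0.8,0.4,0.2,0],
)

```text
clock: 60.05
tool_pos: [0.4394, -0.4182, 0.1096]
ee_rot: [2.719, 0.015, 1.567]
wrist_force: [0.1, 1.1, 0.1]
opening: 0.0372
```

>>> jog_arm(
  rot=[
    [0,0,0],
    [0,0,0],
    [0,0,0],
    [0,0,0],
    [0,0,0],
  ],
  xyz=[
    [0,0,-0.01],
    [0,0,-0.035],
    [0,0,-0.07],
    [0,0,-0.11],
    [0,0,-0.15],
  ],
  grip=[0,0,0,0,0],
)

```text
clock: 60.55
tool_pos: [0.3081, -0.4177, 0.1853]
ee_rot: [2.72, 0.014, 1.566]
wrist_force: [0.5, -1.0, 0.2]
opening: 0.0442
```

```bash
python3 look.py top9
python3 - <<'E'
from h import *
snap('scene','s18')
a=load('s18')['im'][60:260,60:340,::-1]; b=load('top9')['im'][90:290,200:480,::-1]
cv2.imwrite('pics/fin.png',cv2.resize(np.vstack([a,b]),None,fx=1.9,fy=1.45))
c=load('top9');c0=load('top0');P=cloud(c);P0=cloud(c0)
# masher tops / knob / wooden tops
hsv=cv2.cvtColor(c['im'],cv2.COLOR_RGB2HSV)
m=(hsv[:,:,0]<=16)&(hsv[:,:,1]>140)&(P[:,:,1]<-.35)&(P[:,:,0]<.65)
n,l,st,ce=cv2.connectedComponentsWithStats(m.astype(np.uint8))
for i in range(1,n):
    if st[i,4]>40:
        q=P[l==i]; hd=q[(q[:,2]<.085)&(q[:,2]>.06)]; tp=q[q[:,2]>np.nanmax(q[:,2])-.012]
        print(np.round(ce[i]),st[i,4],'head top',np.round(np.median(hd,0),3),'top',np.round(np.median(tp,0),3))
# bystander check: image difference around them
for n_,(u,v) in dict(shA=(180,113),shB=(173,143),sponge=(226,266),board=(285,110),lid=(371,136),block=(127,138)).items():
    sl=np.s_[v-14:v+14,u-14:u+14]; print(n_,np.abs(c['im'][sl].astype(int)-c0['im'][sl]).mean().round(1))
# marks remnant: border of marks around items -> turntable angle via dark pixels
plan([.2,-.4,.3],Rdown(0))
E
```

```text
z120 [228. 145.] 634 [0.655 0.084] [0.068 0.05 ] 22.5
z120 [274. 165.] 531 [ 0.608 -0.019] [0.057 0.058] 89.5
z120 [209. 192.] 538 [0.546 0.128] [0.057 0.057] 2.0
z120 [255. 209.] 695 [0.508 0.024] [0.07 0.05] 22.1
[447. 188.] 443 head top [ 0.548 -0.411  0.073] top [ 0.551 -0.417  0.193]
[450. 214.] 434 head top [ 0.488 -0.411  0.073] top [ 0.492 -0.418  0.194]
[452. 242.] 422 head top [ 0.426 -0.412  0.073] top [ 0.427 -0.417  0.194]
shA 4.0
shB 4.8
sponge 4.8
board 4.1
lid 5.3
block 4.0
t 60.6 at [ 0.3062 -0.4209  0.1869] -> rot [0.6, -59.8, 0.4] xyz [0.0446, -0.0197, -0.1488] | F [-0.2 -1.  -0.5] op 0.0444 q [-1.77, 0.17, 2.12, 1.05, 1.36, -0.73]
```

View pics/fin.png

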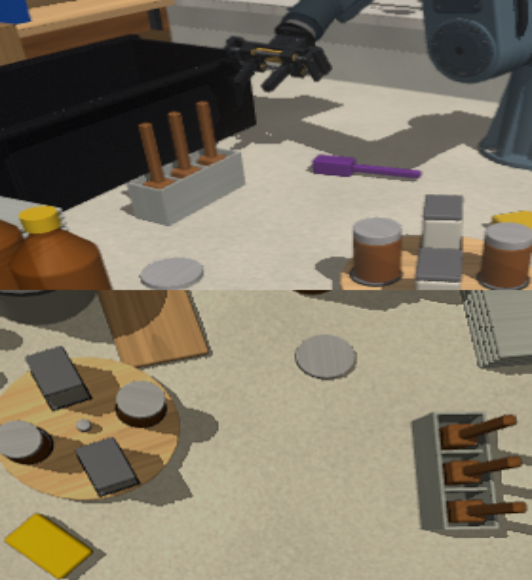

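All three mashers stand upright with their tops at z 0.194. The jars and tubs are on their marks, no bystander shows any change, and the gripper is clear. I'll hand in.

```bash
python3 -c "
from h import *
print(env.hand_in(), sensors.observe()['clock'])"
```

```text
the job is handed in; nothing more can be done
the job is handed in; nothing more can be done
```

I handed the job in after about 61 s of the 210 s allowed. Both tubs are on the rectangular marks, both jars are on the round marks, and all three brown mashers stand head down in the caddy wells. I left the purple look-alike alone.

One masher was knocked aside during the run and ended up touching its neighbour. I dragged it clear by its free end, then picked it up and placed it normally.

Final checks from the top view:
- **Tubs:** both are within about 1 mm of the mark centres measured at the start, at 22.1° and 22.5° against the marks' 22.2°.
- **Jars:** both are within about 5 mm of those mark centres.
- **Turntable:** I last saw a mark uncovered before the final jar went on. It had shifted about 3 mm, roughly 2° of turn. After that I judged the angle only from the tubs.
- **Mashers:** all three are upright to within about 5°, with their tops at 0.193–0.194 m, which puts their heads on the well floors.
- **Bystanders:** all six look unchanged when compared with the first picture, and the gripper was clear of everything.

None of the final checks failed. The arm's position readings were off by a few mm right after fast moves, so I let them settle before fine moves. One masher touched the well floor at 18 N, against the 40 N limit for the gripper body.

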